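Load and seal the vacuum sample chamber

TASK

Set the stemmed sample holder (do not drop it) upright in the ring on the floor of the open vacuum chamber, then swing the chamber's lid shut and press it down against its rubber seal until the latch catches and holds it. Press firmly but never harder than 25 N on the chamber or its lid, and leave the other things on the bench where they are.

Things in the scene. Friction and masses are not known exactly. Their poses are not given: they have to be found in the camera images.
- holder: sample holder, steel: a disc 40 mm across and 14 mm thick with an upright stem 16 mm across and 34 mm tall on its centre (48 mm tall in all, 0.08 to 0.17 kg). Origin under its centre, z up. Stands on the bench to the robot's right, clear of other things; grip its stem from above.
- chamber: aluminium vacuum chamber, fixed: open-topped box, 150 mm along its x, 140 mm along y, walls 12 mm thick, 54 mm high, inner floor at z = 12 mm; a black rubber seal round the opening rises from the hinge to 85 mm at the latch; foot plate 170 x 160 mm, capped port on the +y side. Origin under the box's centre, z up. Its +x is level, to the hinge (about the robot's left); -x to the latch.
- seat (a point): centre of the locating ring on the chamber's floor, at the height of the floor (chamber x = +3 mm, y = 0, z = 12 mm). The ring is 47 mm across inside and 6 mm high; the holder's disc stands in it, flat on the floor. The seal's latch-side bar is 63 mm from here, its top 85 mm above the bench: open the fingers only a little in here.
- hinge (a point): middle of the lid's hinge line, which runs along the chamber's y axis at chamber x = +75 mm, z = 75 mm. Axes as the chamber's. Lid: aluminium plate 160 mm long from this line to its free edge, 140 mm wide, 10 mm thick (hinge line in its middle plane), 0.25 kg; a striker hangs to 33 mm below the middle plane at the free edge.
- lid (a joint): lid angle, rad: 0 = level, grows as it opens. Starts at 1.84 to 1.95, leaning back past upright over the hinge side. Pushed from behind past about 1.1 it sinks by itself, damped, onto the soft seal and rests at 0.09 to 0.12. Latched it stays between -0.035 and 0.06; if the latch has not caught, the seal lifts the lid again to 0.09 or more when let go. Single readings are noisy by 0.01.
- press_point (a point): on the lid's outer face, mid-width, 140 mm from the hinge line, 20 mm from the free edge: the place to press. z axis: outward normal (up when shut). The seal resists with 1 to 4 N at first, then harder, 5 to 14 N on the way; the force may dip before the latch has caught. It has caught by the time a solid stop is felt (2 mm below the catch), where the force climbs steeply.
- latch (a point): nominal place of the latch bolt's nose (chamber x = -84 mm, z = 49 mm), in a housing outside the -x wall: x = -76 to -126 mm, 46 mm wide, top at z = 52 to 69 mm. The bevelled spring bolt snaps over the lid's striker. Latch and stop sit on one frame, shimmed by hand: it tilts about the hinge line, so the lid angle at the stop is anywhere from -0.045 to 0.045 and is not measured: feel for it.
- jar0: glass jar with a brass cap, 42 mm across, 42 mm tall; origin under its centre; not part of the job
- jar1: glass jar with a brass cap, 42 mm across, 50 mm tall; origin under its centre; not part of the job
- jar2: glass jar with a brass cap, 48 mm across, 55 mm tall; origin under its centre; not part of the job
- tub: white plastic bottle, 44 mm across, 85 mm tall; origin under its centre; not part of the job
- adapter: black power adapter block, 110 x 50 x 32 mm; origin under its centre; not part of the job
- wrench: steel wrench, 160 mm long, lying flat; origin under its middle; not part of the job
- flange_cap: steel blank flange: a disc 52 mm across and 7 mm thick with a thick stub 30 mm across and 22 mm tall on it; origin under its centre; not part of the job (do not mistake it for the sample holder)
Things that resemble listed ones, but are neither listed nor needed, are in the scene too. Leave any blue look-alike of the holder alone.

How it is judged:
On the way, in this order (a step that is already met when the one before it is completed fails the run):
1. the sample holder stands in the ring and is let go (horizontal distance between holder and seat below 0.007 m and z of holder in the frame of seat between -0.004 and 0.004 m and angle between holder's own z axis and vertical below 0.1 rad and contact force between holder and the fingers below 0.1 N), for 0.2 s.
2. the lid is shut and pressed down into its seal (value of joint lid below 0.072 rad), for 0.2 s.
At the end, for the whole second after the job is handed in: The sample holder stands upright (within 0.1 rad), at rest, in the ring on the chamber's floor (its axis within 7 mm of the ring's centre, its underside within 4 mm of the floor's height), and the lid, untouched, stays latched down on its seal: lid angle below 0.072 rad and still (horizontal distance between holder and seat below 0.007 m and z of holder in the frame of seat between -0.004 and 0.004 m and angle between holder's own z axis and vertical below 0.1 rad and value of joint lid below 0.072 rad and velocity of joint lid below 0.05 rad/s and linear speed of holder below 0.02 m/s).
It fails at once if more than 25 N of force between the robot and the chamber, its lid or latch (contact force between chamber and the fingers above 25 N or contact force between chamber and the arm above 25 N).
It fails at once if the sample holder is dropped (moves faster than 0.5 m/s while not held) (contact force between holder and the fingers below 0.05 N and linear speed of holder above 0.5 m/s).
It fails at once if another thing on the bench is moved by more than 30 mm (distance of any of jar0, jar1, jar2, tub, adapter, wrench, flange_cap from where it was at the start of the episode above 0.03 m).
It also fails if it takes over 70 s, if anything falls off the work surface, if the arm or the gripper's body presses on something with over 40 N, if the wrist force passes 120 N, or if a joint passes its speed limit or range.

ROBOT

A 7-joint arm with a two-finger parallel gripper is mounted at the origin on the work surface. World frame = base frame: x ahead of the robot, y to its left, z up, the work surface at z = 0. Lengths are in m, angles in rad, forces in N, time in s.
With the tool pointing down it reaches from about 0.4 to 0.85 m from the base axis. Payload 4.5 kg.
Tool frame: the origin (TCP) lies between the finger pads; the fingertips stand 8 mm ahead of it and the grasp point (between the pads) lies 11 mm behind it; z points along the fingers, y is the direction in which the jaws open and shut (so a half turn about z gives the same grasp; the last joint's range is limited). The gripper opens to 88 mm and grips with 3 to 60 N. Pads are 18 mm wide; open, the fingers measure 123 mm over their backs; the gripper's body (75 mm by 187 mm) begins 45 mm behind the grasp point.
Start: joints at [-1.201, 0.689, -0.195, 1.565, 0.157, 0.902, -0.215], TCP at [0.206, 0.59, 0.247] pointing down, gripper open.
Joint ranges: [-3.01, 3.01], [-0.46, 2.08], [-1.47, 1.51], [0.13, 2.56], [-1, 4.14], [0.04, 2.09], [-2.66, 2.66]. Speed limits (rad/s): [2.57, 2.57, 3.14, 3.14, 3.14, 3.14, 3.14].

INTERFACE

Orientations are given as a unit quaternion [x, y, z, w].
In Python, from plant import r gives the robot as it stands.
- The arm moves only by the tool carry_out, never from a script. Its argument "commands" is a list that holds one entry, the list of rows, each a list of 7 numbers: the turn, a rotation vector about the tool's x, y, z in rad, then the shift along the tool's x, y, z in cm, then the finger opening in cm, from 0 to 8.81. A call has 1 to 10 rows; each row is the pose to reach, as a shift and turn from the pose commanded when the call began, along the tool's axes at that moment; what a row does not reach only later rows make up. A row lasts 1/12 s, in which the tool goes at most 41.7 mm and 7.16 degrees, less where a joint would pass 70% of its speed; a pose out of reach is approached as far as the arm can. A call with a gripper value outside its range is refused whole. The fingers move at their own pace and stop on an object; "force" is the grip in N (left out, the last holds). Time passes only in rows, so rows that repeat a pose let the fingers close. It gives the time, the measured TCP pose, the force and the opening at its end, in the units of the state.
- r.get_state(): the state, without advancing time (a new reading comes with each control period).
- r.snapshot(name): name is "scene" or "side" or "wrist"; returns a dict with "pixels" (400x640x3 uint8, red, green, blue), "mtx" (3x3 intrinsics, pixels), "k1" (the pictures are not rectified: a ray, as slopes to the right and down, at radius r is drawn at 1 + k1 r^2 times it, then the intrinsics apply), "xyz" and "rotation" of the camera in the world. Camera axes: x right, y down, z forward; pixel columns grow to the right and rows downward; lengths in m; the calibration is good to about 2 mm. A picture is of the moment at which its call begins. There is no depth.
- r.finish_job(): hands the job in, once; it reports no verdict.
The state is a dict: "clock": time; "q": joint angles; "qd": joint speeds; "joint_torque": joint torques, N m; "tool_pos": TCP position; "eef_rot": TCP orientation; "contact_force": force on the tool from outside, world axes, zero at the start; "moment": the same for the moment, N m; "opening": opening from 0.0 (shut) to 1.0 (fully open).
Only numpy, scipy, OpenCV 4.12 (cv2) and the standard library are available. Lean on these libraries where they do the work, as an engineer would, in place of code of your own. Each camera call takes 0.05 s, during which the arm holds its last target.

## Working session

There is one attempt and no reset: what is moved stays moved. The work goes in short steps, Python scripts to look and compute and a tool call to move; the robot and the scene stay as the last step left them, time stands still between calls to the robot, and variables do not carry over. Pictures are saved under pics/ and viewed, and the job is handed in when it is done.

Besides the shell and the picture viewer there is one more tool, called after ">>>" as name([rows], argument=value, ...), one row to a line, values as JSON. carry_out: Moves the arm, as the interface text tells. Its arguments: {"type":"object","properties":{"commands":{"type":"array"},"force":{"type":"number"}},"required":["commands"]}

```bash
ls; mkdir -p pics; python3 - <<'E'
from plant import r
import cv2
s=r.get_state()
for k,v in s.items(): print(k,v)
for n in ["scene","side","wrist"]:
    d=r.snapshot(n)
    cv2.imwrite(f"pics/{n}0.png",d["pixels"][:,:,::-1])
    print(n,d["mtx"],d["k1"],d["xyz"],d["rotation"])
E
```

```text
pics
clock 0.0
q [-1.20123139  0.68998847 -0.19448055  1.56633766  0.15731841  0.90252577
 -0.21510018]
qd [ 0.00074207  0.00089949  0.00067866 -0.00099094  0.00210443  0.00049856
  0.00059701]
joint_torque [ 1.13079039e-07 -5.27566767e+01 -1.26690120e+00 -1.53438127e+01
 -5.25796157e-02  6.39737671e-03  1.73513486e-04]
tool_pos [0.2057958  0.58948573 0.2459081 ]
eef_rot [ 1.67060846e-01  9.85946145e-01 -9.31335082e-04 -6.95034717e-05]
contact_force [ 0.05042517 -0.54500961 -0.52234199]
moment [ 0.0353115   0.04345695 -0.01989459]
opening 1.0007658599183393
scene [[445.69844808   0.         315.58891858]
 [  0.         445.69844808 210.35189918]
 [  0.           0.           1.        ]] -0.1009534134339773 [1.16407694 0.44590077 0.72037962] [ 0.35322807  0.82731784 -0.40318976 -0.16796765]
side [[392.73301966   0.         316.07512075]
 [  0.         392.73301966 204.68007645]
 [  0.           0.           1.        ]] -0.09715446389524578 [ 0.43682608 -0.74987051  0.54828285] [ 0.88173457 -0.09448457  0.05742634 -0.45860553]
wrist [[318.16642717   0.         324.31712948]
 [  0.         318.16642717 201.52158172]
 [  0.           0.           1.        ]] -0.060831294680148466 [0.14001511 0.61343469 0.38344263] [0.80746809 0.57374316 0.07876405 0.11229553]
```

View pics/scene0.png

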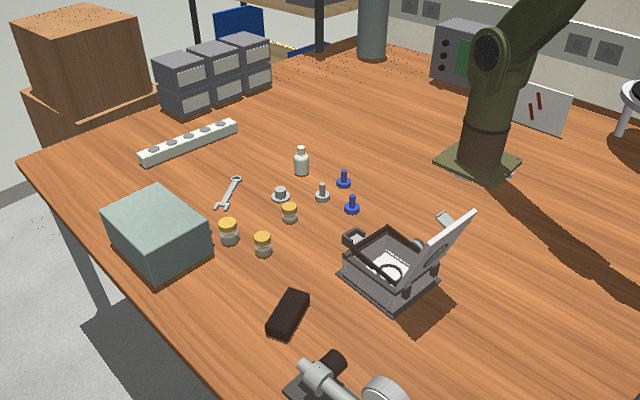

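View pics/side0.png

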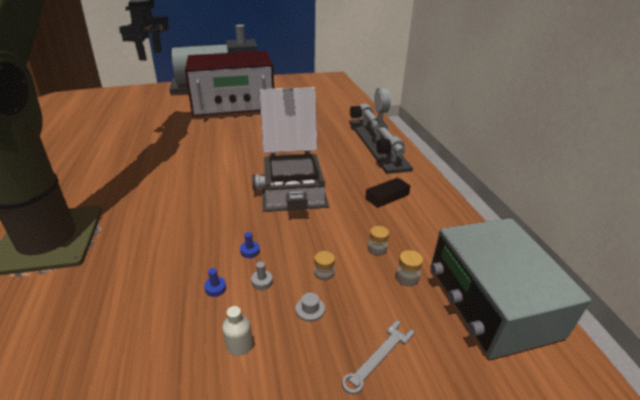

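View pics/wrist0.png

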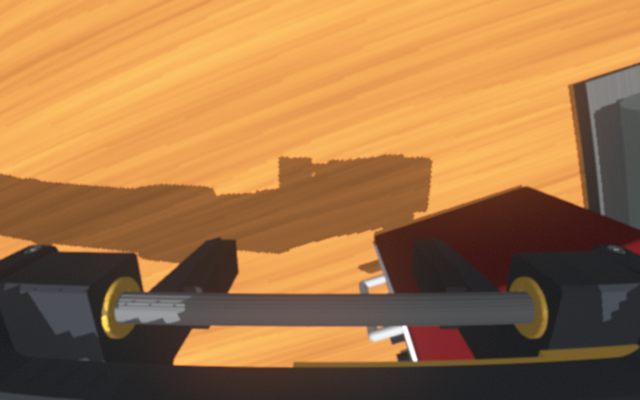

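The scene view shows the steel holder at (322,192), with blue look-alikes at (344,178) and (352,204). The flange cap is at (281,194) and the open chamber at about (390,270). In the side view the holder is at (261,275) and the chamber at about (293,180). I'll zoom in on both.

```bash
cat > h.py <<'E'
import numpy as np, cv2
from scipy.spatial.transform import Rotation as R
from scipy.optimize import least_squares
def cam(d): return dict(K=np.array(d["mtx"]),k1=d["k1"],c=np.array(d["xyz"]),R=R.from_quat(d["rotation"]))
def dist(c): return np.array([c["k1"],0,0,0,0.])
def proj(c,P):
    P=np.atleast_2d(P).astype(float); Ri=c["R"].inv()
    rv=Ri.as_rotvec(); t=-Ri.apply(c["c"])
    return cv2.projectPoints(P.reshape(-1,1,3),rv,t,c["K"],dist(c))[0].reshape(-1,2)
def ray(c,uv):
    p=cv2.undistortPoints(np.array(uv,float).reshape(-1,1,2),c["K"],dist(c)).reshape(-1,2)
    d=np.c_[p,np.ones(len(p))]; d/=np.linalg.norm(d,axis=1)[:,None]
    return c["R"].apply(d)
def onz(c,uv,z):
    d=ray(c,uv); return c["c"]+d*((z-c["c"][2])/d[:,2])[:,None]
def tri(cs,uvs):
    A=np.zeros((3,3));b=np.zeros(3)
    for c,u in zip(cs,uvs):
        d=ray(c,[u])[0];M=np.eye(3)-np.outer(d,d);A+=M;b+=M@c["c"]
    X=np.linalg.solve(A,b)
    return X,[proj(c,X)[0]-u for c,u in zip(cs,uvs)]
def crop(px,x0,y0,x1,y1,f,name):
    im=cv2.resize(px[y0:y1,x0:x1,::-1],None,fx=f,fy=f,interpolation=cv2.INTER_CUBIC)
    cv2.imwrite("pics/"+name,im)
E
python3 - <<'E'
from plant import r
from h import *
import pickle
D={n:r.snapshot(n) for n in ["scene","side"]}
pickle.dump(D,open("d0.pkl","wb"))
crop(D["scene"]["pixels"],330,195,490,320,5,"sc_ch.png")
crop(D["side"]["pixels"],240,80,350,215,4,"si_ch.png")
crop(D["scene"]["pixels"],260,160,380,240,6,"sc_ho.png")
crop(D["side"]["pixels"],195,225,345,325,5,"si_ho.png")
E
```

```text
(no output)
```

View pics/sc_ch.png

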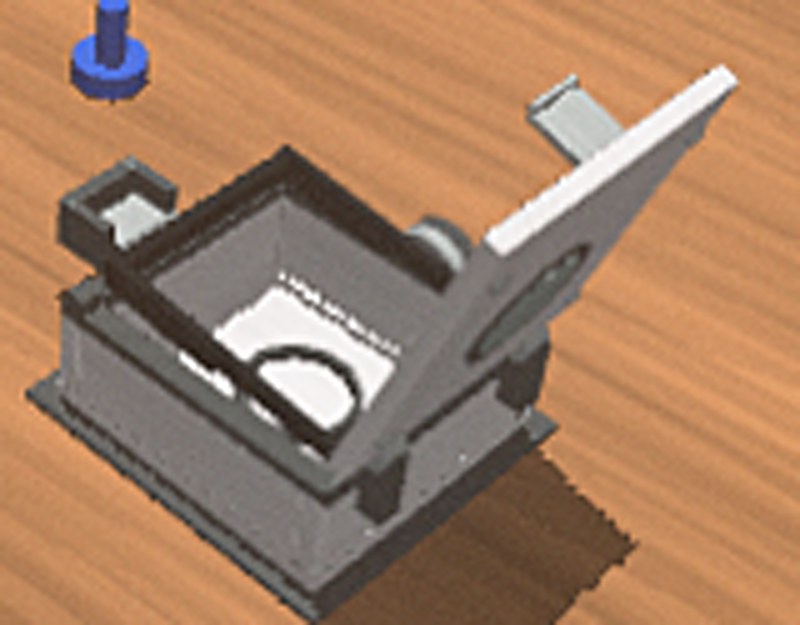

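View pics/si_ch.png

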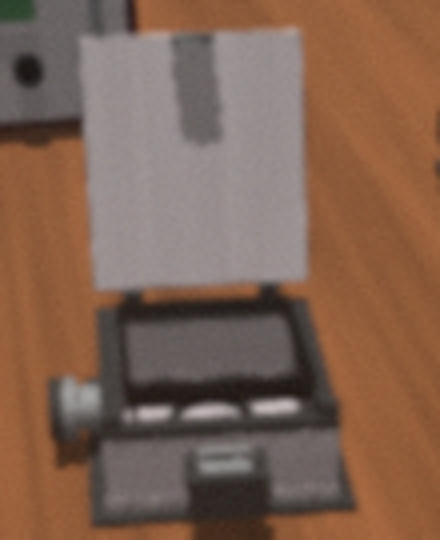

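View pics/sc_ho.png

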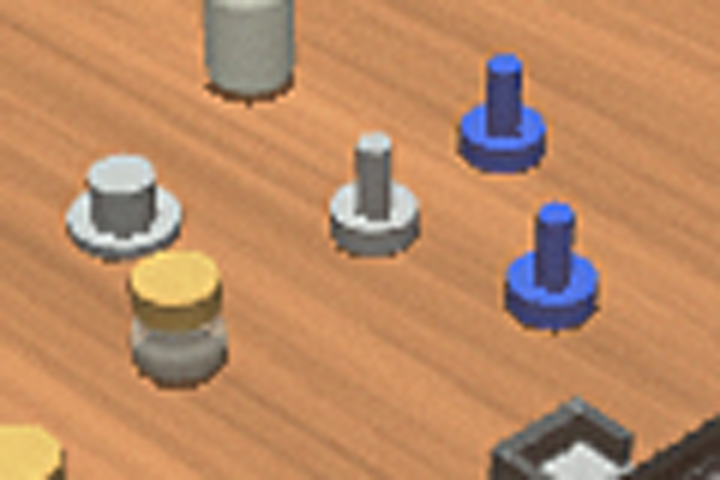

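View pics/si_ho.png

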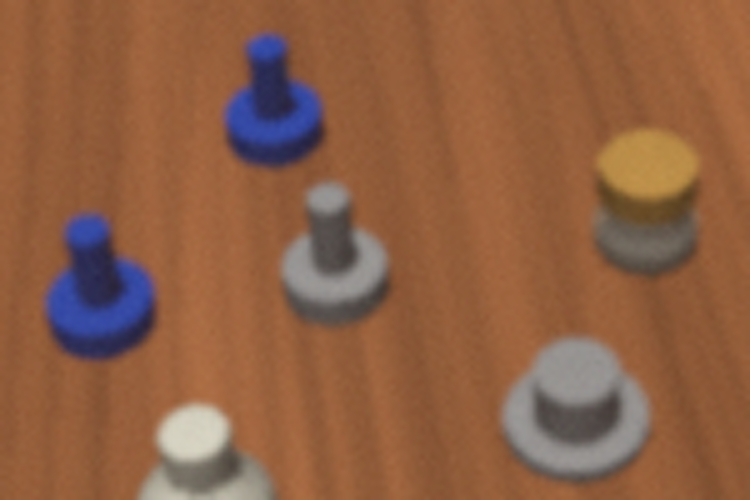

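```bash
cat > fit0.py <<'E'
from h import *
import pickle
D=pickle.load(open("d0.pkl","rb")); S,T=cam(D["scene"]),cam(D["side"])
f=lambda u,x0,y0,k:((u[0]+.5)/k-.5+x0,(u[1]+.5)/k-.5+y0)
X,e=tri([S,T],[f((374,140),260,160,6),f((327,194),195,225,5)]);print("stem top",X,e)
# disc top centre by outline
X,e=tri([S,T],[f((375,218),260,160,6),f((335,266),195,225,5)]);print("disc top",X,e)
sc=lambda u:f(u,330,195,5); si=lambda u:f(u,240,80,4)
ch=[(S,sc((28,397)),(-85,-80,0)),(S,sc((318,620)),(85,-80,0)),(S,sc((557,430)),(85,80,0)),
    (T,si((94,524)),(-85,80,0)),(T,si((356,509)),(-85,-80,0))]
lid=[(S,sc((490,252)),(160,-70,5)),(S,sc((738,80)),(160,70,5)),(S,sc((487,238)),(160,-70,-5)),(S,sc((722,67)),(160,70,-5)),
     (T,si((81,36)),(160,70,-5)),(T,si((302,29)),(160,-70,-5))]
def pts(p):
    x,y,w,th=p; Rz=R.from_euler("z",w); o=np.array([x,y,0])
    P=[o+Rz.apply(np.array(q)/1e3) for _,_,q in ch]
    for _,_,(a,b,n) in lid:
        # along lid: -cos, +sin ; normal (up when shut)
        a,b,n=a/1e3,b/1e3,n/1e3
        P.append(o+Rz.apply([.075-a*np.cos(th)+n*np.sin(th),b,.075+a*np.sin(th)+n*np.cos(th)]))
    return P
def res(p):
    return np.concatenate([proj(c,P)[0]-u for P,(c,u,_) in zip(pts(p),ch+lid)])
s=least_squares(res,[.55,.1,1.6,1.9],loss="soft_l1")
print(s.x,np.degrees(s.x[2]));print(np.round(res(s.x).reshape(-1,2),2))
x,y,w,th=s.x
Rz=R.from_euler("z",w)
print("seat",np.array([x,y,.012])+Rz.apply([.003,0,0]))
E
python3 fit0.py
```

```text
stem top [ 0.45868872 -0.21772918  0.050027  ] [array([-0.09622275,  0.05705248]), array([-0.14126165, -0.07866867])]
disc top [ 0.45974265 -0.21520555  0.00971261] [array([ 0.12657152, -0.07137828]), array([0.18205209, 0.09745704])]
[0.57222813 0.08886499 1.48014954 1.8694519 ] 84.80632165200758
[[-0.37  0.36]
 [-0.69  2.09]
 [ 0.21  0.71]
 [-1.01  0.96]
 [ 0.08  0.44]
 [ 2.54  0.86]
 [ 0.56  0.2 ]
 [-1.21 -0.62]
 [-0.37 -0.92]
 [-0.66  0.26]
 [ 0.01  0.22]]
seat [0.5724997  0.09185267 0.012     ]
```

```bash
cat >> h.py <<'E'
def row(target,yaw_deg,s,tilt=None):
    """row from measured state s to TCP target with tool down, tool x at yaw_deg; tilt: extra rotation (world)"""
    Rc=R.from_quat(s["eef_rot"])
    a=np.radians(yaw_deg); X=np.array([np.cos(a),np.sin(a),0]);Z=np.array([0,0,-1.]);Y=np.cross(Z,X)
    Rt=R.from_matrix(np.c_[X,Y,Z])
    if tilt is not None: Rt=tilt*Rt
    rv=(Rc.inv()*Rt).as_rotvec()
    d=Rc.inv().apply(np.array(target)-s["tool_pos"])*100
    return np.round(np.r_[rv,d],3)
def yawof(s):
    x=R.from_quat(s["eef_rot"]).apply([1,0,0]); return np.degrees(np.arctan2(x[1],x[0]))
E
python3 - <<'E'
from plant import r
from h import *
import pickle
D=pickle.load(open("d0.pkl","rb")); S,T=cam(D["scene"]),cam(D["side"])
for n,u,v,z in [("blueA",(343.5,184.5),(215,289),0.007),("blueB",(352,210),(249.5,251),.007),("tub",(301.5,170),(238,345),.02),("flange",(281,197),(310,310),.004),("jarsm",(289.5,216),(324.5,271),.02)]:
    print(n,onz(S,[u],z)[0],onz(T,[v],z)[0])
s=r.get_state(); print(yawof(s),s["clock"])
print(row([.42,.25,.33],84.8,s)); print(row([.46,-.10,.30],84.8,s))
E
```

```text
blueA [ 0.37721693 -0.21119741  0.007     ] [ 0.37174919 -0.22399499  0.007     ]
blueB [ 0.4490142  -0.11931067  0.007     ] [ 0.44356431 -0.13098587  0.007     ]
tub [ 0.41956361 -0.33484737  0.02      ] [ 0.40614731 -0.36393392  0.02      ]
flange [ 0.53451941 -0.29792756  0.004     ] [ 0.53409262 -0.30474498  0.004     ]
jarsm [ 0.58813345 -0.20677638  0.02      ] [ 0.57766879 -0.23136936  0.02      ]
160.76390734446153 0.25
[-1.0000e-03  1.0000e-03  1.3260e+00 -3.1416e+01 -2.5039e+01 -8.3430e+00]
[-1.0000e-03  1.0000e-03  1.3260e+00 -4.6724e+01 -5.6765e+01 -5.3170e+00]
```

>>> carry_out([
  [[0,0,0.1,0,0,-8.4,4],[0,0,0.2,-8,-6,-8.4,4],[0,0,0.35,-16,-12.5,-8.4,4],[0,0,0.5,-24,-19,-8.4,4],[0,0,0.6,-31.4,-25,-8.4,4],[0,0,0.72,-31.4,-25,-8.4,4],[0,0,0.84,-31.4,-25,-8.4,4],[0,0,0.96,-35,-33,-8.4,4],[0,0,1.08,-38,-38,-8.4,4],[0,0,1.2,-41,-44,-8,4]],
])

```text
clock: 1.08
tool_pos: [0.3805, 0.2632, 0.3253]
eef_rot: [0.697, 0.717, 0.001, 0.0]
contact_force: [0.5, -0.1, -0.2]
opening: 0.456
```

```bash
python3 - <<'E'
from plant import r
from h import *
s=r.get_state(); print(yawof(s),s["clock"],s["tool_pos"],s["q"],s["contact_force"],s["opening"])
print(row([.459,-.217,.20],84.8,s))
E
```

```text
91.6354763350912 1.0833 [0.38054458 0.26317863 0.32526451] [-0.80210726  0.37052443  0.13934882  1.93531392 -0.06765175  0.83889789
 -0.59837616] [ 0.51900666 -0.09338832 -0.24562154] 0.4561590010697403
[ 1.0000e-03 -1.0000e-03  1.1900e-01 -4.8232e+01  6.4590e+00  1.2497e+01]
```

>>> carry_out([
  [[0,0,0.12,-12,3,2,4],[0,0,0.12,-24,4,4,4],[0,0,0.12,-36,5,6,4],[0,0,0.12,-48.2,6.5,10,4],[0,0,0.12,-48.2,6.5,12.5,4],[0,0,0.12,-48.2,6.5,12.5,4],[0,0,0.12,-48.2,6.5,12.5,4],[0,0,0.12,-48.2,6.5,12.5,4],[0,0,0.12,-48.2,6.5,12.5,4],[0,0,0.12,-48.2,6.5,12.5,4]],
])

```text
clock: 1.92
tool_pos: [0.4487, -0.1344, 0.224]
eef_rot: [0.736, 0.677, 0.0, 0.0]
contact_force: [1.1, 0.4, -0.1]
opening: 0.454
```

>>> carry_out([
  [[0,0,0,0,0,0,4],[0,0,0,0,0,0,4],[0,0,0,0,0,0,4]],
])

```text
clock: 2.17
tool_pos: [0.4485, -0.1318, 0.2245]
eef_rot: [0.736, 0.676, 0.0, -0.0]
contact_force: [-0.5, 0.6, -0.8]
opening: 0.453
```

```bash
python3 - <<'E'
from plant import r
from h import *
s=r.get_state(); print(yawof(s),s["clock"],s["tool_pos"],s["q"],s["qd"].round(3) if hasattr(s["qd"],"round") else s["qd"],s["opening"])
print(row([.459,-.217,.20],84.8,s))
d=r.snapshot("wrist"); cv2.imwrite("pics/w1.png",d["pixels"][:,:,::-1])
import pickle; pickle.dump((d,r.get_state()),open("w1.pkl","wb"))
d=r.snapshot("side"); cv2.imwrite("pics/side1.png",d["pixels"][:,:,::-1])
c=cam(pickle.load(open("w1.pkl","rb"))[0]); Rt=R.from_quat(s["eef_rot"])
print("cam in tool",Rt.inv().apply(c["c"]-s["tool_pos"]),(Rt.inv()*c["R"]).as_matrix().round(3))
E
```

```text
85.13801442893127 2.1667 [ 0.44848795 -0.13182382  0.22448136] [ 0.10853898  0.52888004  0.1215972   2.06058158 -0.11723352  0.55906776
  0.22834795] [-0.038 -0.015 -0.014  0.007  0.002 -0.002  0.001] 0.45328198117366
[-1.000e-03 -1.000e-03  6.000e-03 -8.400e+00  1.771e+00  2.440e+00]
cam in tool [ 0.0703302  -0.00013966 -0.13744438] [[ 0.    -0.962 -0.271]
 [ 1.     0.     0.   ]
 [-0.    -0.271  0.962]]
```

View pics/w1.png

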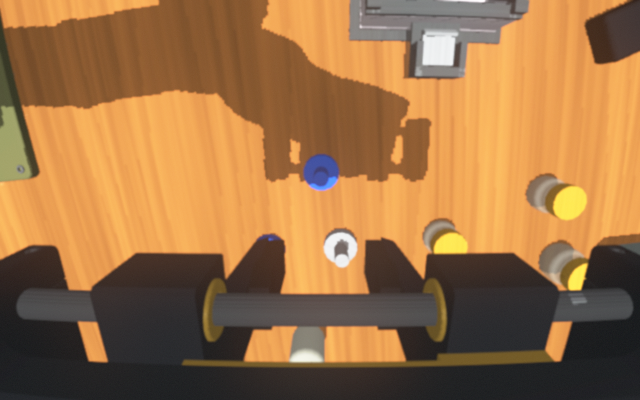

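View pics/side1.png

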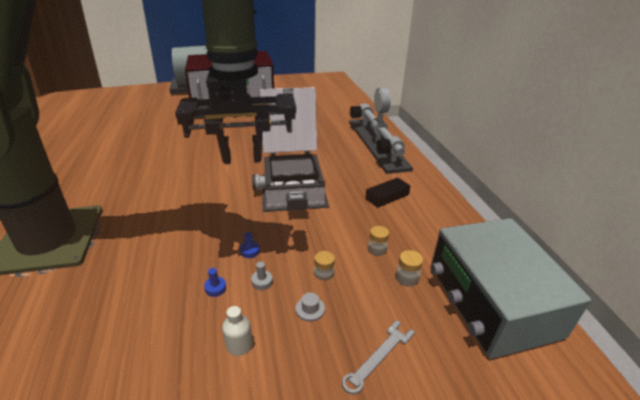

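The wrist view shows the steel holder at about (341,247) and the chamber's latch side at the top. The side view confirms that the gripper's long axis runs along the jaws.

```bash
python3 - <<'E'
from h import *
import pickle
d,s=pickle.load(open("w1.pkl","rb"))
crop(d["pixels"],300,215,390,285,8,"w1c.png")
E
```

```text
(no output)
```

View pics/w1c.png

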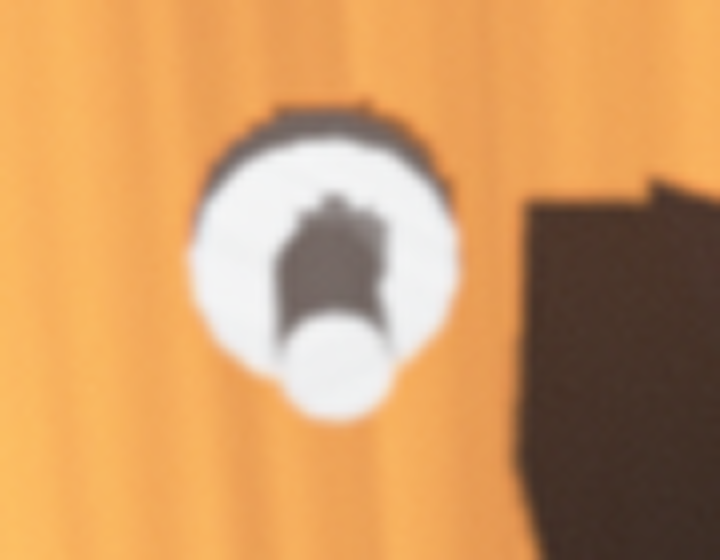

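```bash
python3 - <<'E'
from h import *
import pickle
from plant import r
d,s=pickle.load(open("w1.pkl","rb")); W=cam(d)
D=pickle.load(open("d0.pkl","rb")); S,T=cam(D["scene"]),cam(D["side"])
f=lambda u,x0,y0,k:((u[0]+.5)/k-.5+x0,(u[1]+.5)/k-.5+y0)
w=f((338,366),300,215,8); w2=f((325,262),300,215,8)
print(onz(W,[w],.048),onz(W,[w2],.014))
X,e=tri([S,T,W],[f((374,140),260,160,6),f((327,194),195,225,5),w]);print(X,e)
X,e=tri([S,W],[f((374,140),260,160,6),w]);print(X,e)
X,e=tri([T,W],[f((327,194),195,225,5),w]);print(X,e)
s=r.get_state();print(s["tool_pos"])
print(row([.4595,-.217,.10],84.8,s))
E
```

```text
[[ 0.46018386 -0.21729837  0.048     ]] [[ 0.46005827 -0.21704967  0.014     ]]
[ 0.4593204  -0.21703644  0.04988232] [array([-0.06950828,  0.30421657]), array([ 0.16864512, -0.32547418]), array([-0.72409328,  0.62269107])]
[ 0.46020787 -0.2156651   0.05180529] [array([0.07951196, 0.04682945]), array([0.1040403, 0.2048783])]
[ 0.45956733 -0.21681672  0.04893699] [array([ 0.32658368, -0.0476673 ]), array([-0.554198  ,  0.02836117])]
[ 0.44880628 -0.13057137  0.22481935]
[ 0.0000e+00 -1.0000e-03  9.0000e-03 -8.5390e+00  1.7700e+00  1.2473e+01]
```

>>> carry_out([
  [[0,0,0,-3,0.6,3,4],[0,0,0,-6,1.2,6,4],[0,0,0,-8.5,1.8,9,4],[0,0,0,-8.6,1.8,12,4],[0,0,0,-8.6,1.8,12.4,4],[0,0,0,-8.6,1.8,12.4,4],[0,0,0,-8.6,1.8,12.4,4],[0,0,0,-8.6,1.8,12.4,4],[0,0,0,-8.6,1.8,12.4,4]],
])

```text
clock: 3.02
tool_pos: [0.4605, -0.2188, 0.1024]
eef_rot: [0.736, 0.677, 0.001, 0.001]
contact_force: [-0.2, -0.3, -0.1]
opening: 0.454
```

```bash
python3 - <<'E'
from plant import r
from h import *
d=r.snapshot("wrist"); cv2.imwrite("pics/w2.png",d["pixels"][:,:,::-1])
s=r.get_state();print(s["tool_pos"],yawof(s),s["contact_force"])
print(row([.460,-.217,.029],84.8,s))
W=cam(d); print("stem top expected",proj(W,[[.46,-.217,.048],[.46,-.217,.014]]))
E
```

```text
[ 0.46037003 -0.21908495  0.10218618] 85.22213200385848 [ 0.33245587  0.31887102 -1.09270163]
[ 3.000e-03  0.000e+00  7.000e-03  2.080e-01 -7.500e-02  7.318e+00]
stem top expected [[323.11565491 223.33873286]
 [323.12488206 207.86235245]]
```

View pics/w2.png

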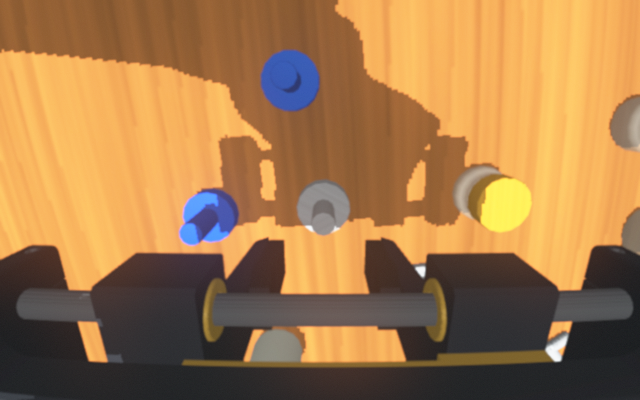

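The stem top is at (323,222), which matches the prediction. Next I'll descend and grip.

>>> carry_out([
  [[0,0,0,0.2,0,2,4],[0,0,0,0.2,0,4,4],[0,0,0,0.2,0,5.5,4],[0,0,0,0.2,0,6.7,4],[0,0,0,0.2,0,7.3,4],[0,0,0,0.2,0,7.3,4],[0,0,0,0.2,0,7.3,2.5],[0,0,0,0.2,0,7.3,1.2],[0,0,0,0.2,0,7.3,1.2],[0,0,0,0.2,0,7.3,1.2]],
], force=20)

```text
clock: 3.9
tool_pos: [0.4598, -0.2179, 0.0282]
eef_rot: [0.737, 0.676, 0.0, 0.001]
contact_force: [0.1, -0.3, 0.5]
opening: 0.175
```

```bash
python3 - <<'E'
from plant import r
from h import *
s=r.get_state();print(s["tool_pos"],yawof(s),s["contact_force"],s["opening"]*88.1,s["moment"])
E
```

```text
[ 0.45983938 -0.21789861  0.02821075] 85.12807008853757 [ 0.07580638 -0.27861221  0.49491213] 15.41320176658402 [-0.12334522 -0.0415609   0.02541354]
```

Gripped, with an opening of 15.4 mm on the 16 mm stem. I'll lift straight up and then go towards the chamber.

>>> carry_out([
  [[0,0,0,0,0,-1,1.2],[0,0,0,0,0,-3,1.2],[0,0,0,0,0,-6,1.2],[0,0,0,0,0,-9,1.2],[0,0,0,0,0,-12,1.2],[0,0,0,0,0,-15,1.2],[0,0,0,0,0,-18,1.2],[0,0,0,0,0,-20,1.2],[0,0,0,0,0,-21,1.2],[0,0,0,0,0,-21,1.2]],
])

```text
clock: 4.73
tool_pos: [0.4604, -0.2182, 0.2406]
eef_rot: [0.737, 0.676, 0.001, 0.002]
contact_force: [0.1, -0.3, -1.2]
opening: 0.171
```

```bash
python3 - <<'E'
from plant import r
from h import *
s=r.get_state();print(s["tool_pos"],yawof(s),s["contact_force"],s["opening"]*88.1)
print(row([.57,0,.24],84.8,s))
d=r.snapshot("wrist"); cv2.imwrite("pics/w3.png",d["pixels"][:,:,::-1])
E
```

```text
[ 0.4603566  -0.21821754  0.24064835] 85.11483793573561 [ 0.10500894 -0.34706242 -1.1513333 ] 15.067774078736589
[5.0000e-03 1.0000e-03 5.0000e-03 2.2676e+01 9.0660e+00 8.2000e-02]
```

View pics/w3.png

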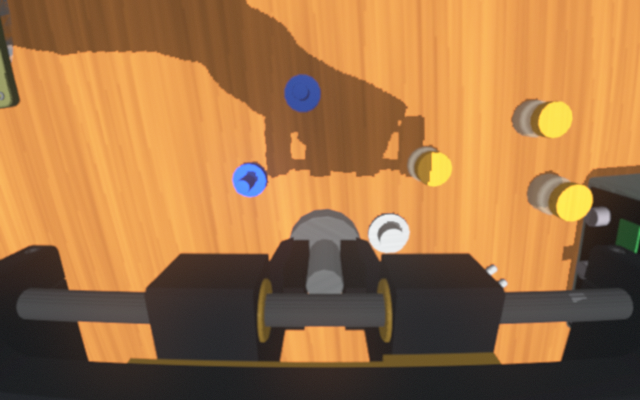

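The holder is held upright between the fingers, with its disc at about (325,235). Next I'll move it towards the chamber.

>>> carry_out([
  [[0,0,0,2,1,-0.5,1.2],[0,0,0,5,2.5,-1,1.2],[0,0,0,8,4,-1,1.2],[0,0,0,11,5.5,-1,1.2],[0,0,0,14,7,-1,1.2],[0,0,0,17,8,-1,1.2],[0,0,0,20,8.8,-1,1.2],[0,0,0,22,9.1,-1,1.2],[0,0,0,22.6,9.1,-1,1.2],[0,0,0,22.6,9.1,-1,1.2]],
])

```text
clock: 5.62
tool_pos: [0.5684, 0.0019, 0.2463]
eef_rot: [0.735, 0.678, -0.001, -0.001]
contact_force: [-0.2, -0.3, -1.6]
opening: 0.176
```

```bash
python3 - <<'E'
from plant import r
from h import *
import pickle
d=r.snapshot("wrist"); cv2.imwrite("pics/w4.png",d["pixels"][:,:,::-1])
s=r.get_state();print(s["tool_pos"],yawof(s),s["contact_force"],s["opening"]*88.1,s["q"])
pickle.dump((d,s),open("w4.pkl","wb"))
E
```

```text
[ 0.56821579 -0.0006168   0.24658625] 85.17366912226025 [ 1.15335679 -0.14745724 -1.10737696] 15.119032679487109 [-0.17139998  0.61717232  0.15291935  1.74963247 -0.12386116  0.78675526
 -0.04268608]
```

View pics/w4.png

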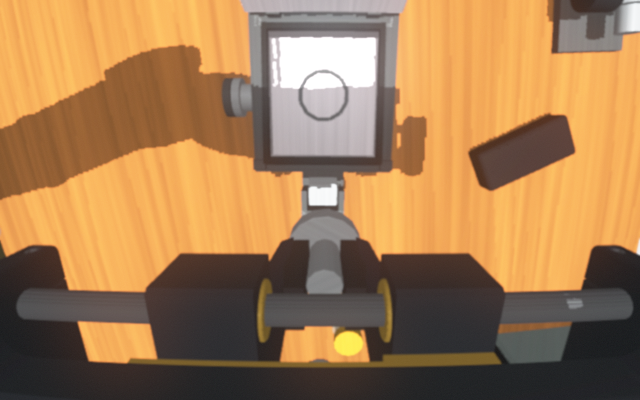

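The ring is visible at about (323,96). I'll measure it here and again from a second place.

```bash
python3 - <<'E'
from h import *
import pickle
d,s=pickle.load(open("w4.pkl","rb"))
crop(d["pixels"],240,0,410,215,3.5,"w4c.png")
crop(d["pixels"],290,60,360,130,8,"w4r.png")
E
```

```text
(no output)
```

View pics/w4c.png

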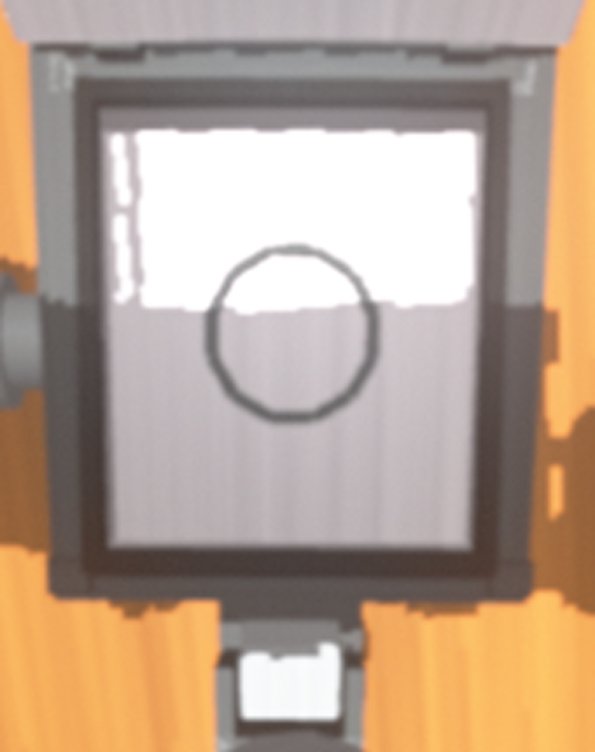

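View pics/w4r.png

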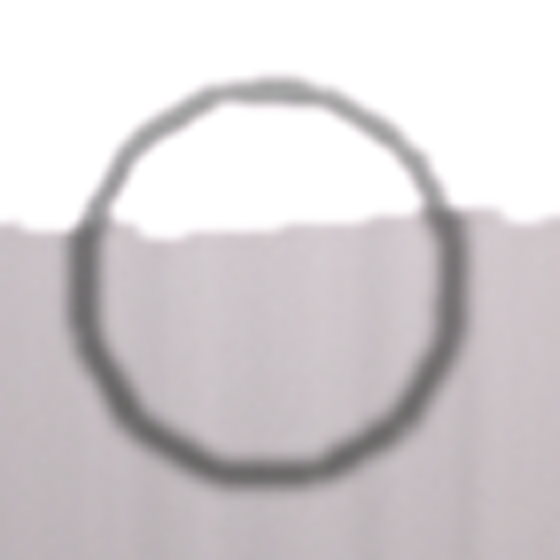

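```bash
python3 - <<'E'
from h import *
import pickle
d,s=pickle.load(open("w4.pkl","rb")); W=cam(d)
print(onz(W,[(323,95.1)],.018),onz(W,[(323,95.1)],.012))
D=pickle.load(open("d0.pkl","rb"));S=cam(D["scene"])
# ring outer diameter check vs height: width 399/8 px
a=onz(W,[(323-399/16,95.1),(323+399/16,95.1)],.016);print(np.linalg.norm(a[0]-a[1]))
# box outer inner edges latch side: yaw
q=[(70,545),(500,548)]
p=onz(W,[((u[0]+.5)/3.5-.5+240,(u[1]+.5)/3.5-.5) for u in q],.08); v=p[1]-p[0];print(np.degrees(np.arctan2(v[1],v[0])))
E
```

```text
[[0.57352599 0.09062533 0.018     ]] [[0.57351258 0.09093196 0.012     ]]
0.0551059631553793
-5.026666927821112
```

>>> carry_out([
  [[0,0,0,1.5,0.3,0,1.2],[0,0,0,3.5,0.3,0,1.2],[0,0,0,5,0.3,0,1.2],[0,0,0,6,0.3,0,1.2],[0,0,0,6,0.3,0,1.2],[0,0,0,6,0.3,0,1.2]],
])

```text
clock: 6.17
tool_pos: [0.577, 0.0575, 0.2474]
eef_rot: [0.737, 0.676, -0.001, 0.0]
contact_force: [0.4, -1.1, -1.2]
opening: 0.175
```

```bash
python3 - <<'E'
from plant import r
from h import *
import pickle
d=r.snapshot("wrist"); cv2.imwrite("pics/w5.png",d["pixels"][:,:,::-1])
s=r.get_state();print(s["tool_pos"],yawof(s),s["contact_force"],s["opening"]*88.1,s["q"])
pickle.dump((d,s),open("w5.pkl","wb"))
x=r.snapshot("side");cv2.imwrite("pics/side5.png",x["pixels"][:,:,::-1])
E
```

```text
[0.57705336 0.05688535 0.24748834] 84.9934995083023 [ 0.1293937  -0.60400209 -1.04389569] 14.94627023839442 [-0.27443441  0.63098619  0.16331724  1.71589382 -0.13110798  0.80612339
 -0.13842909]
```

View pics/w5.png

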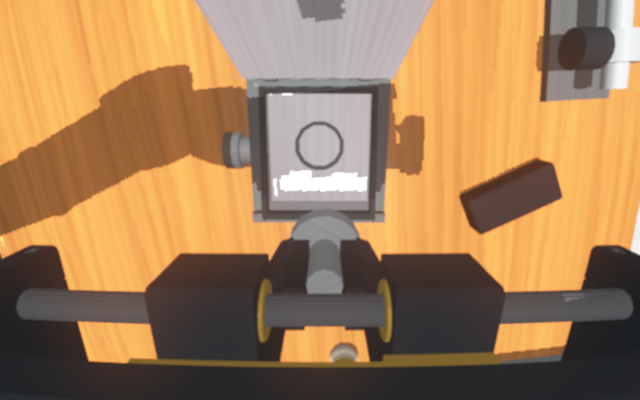

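View pics/side5.png

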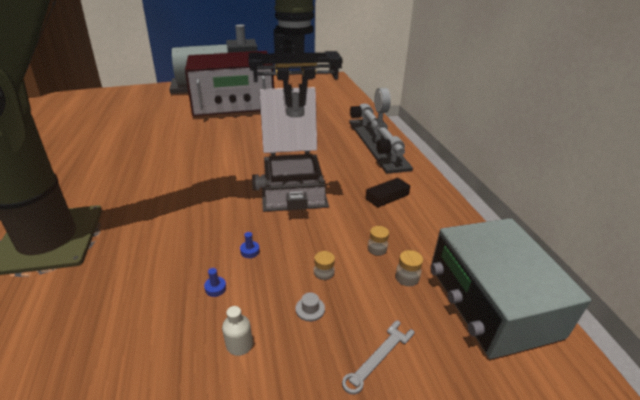

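```bash
python3 - <<'E'
from h import *
import pickle
d,s=pickle.load(open("w5.pkl","rb"))
im=d["pixels"]
x0,y0,f=285,110,8
sub=im[y0:185,x0:360,::-1]; sub=cv2.resize(sub,None,fx=f,fy=f,interpolation=cv2.INTER_CUBIC); cv2.imwrite("pics/w5r.png",sub)
crop(im,280,200,370,300,6,"w5h.png")
E
```

```text
(no output)
```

View pics/w5r.png

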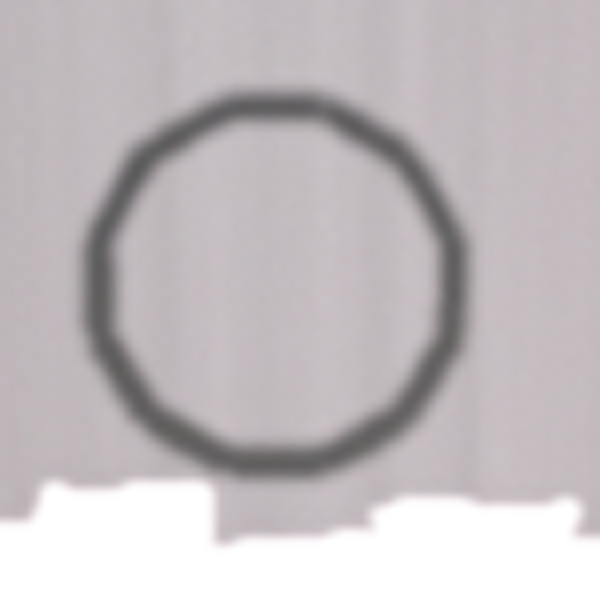

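View pics/w5h.png

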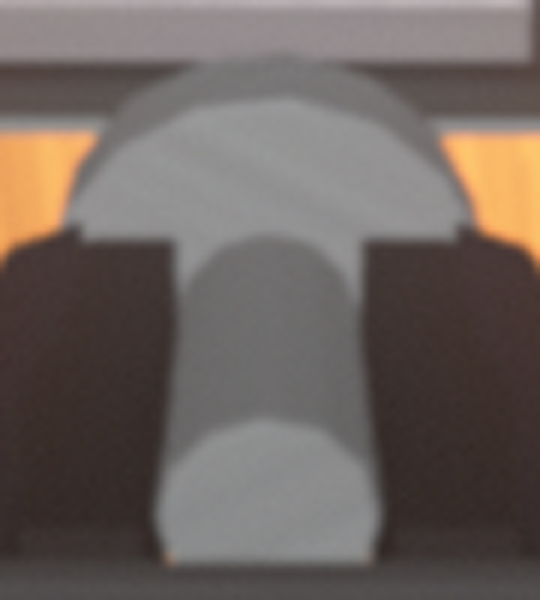

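```bash
python3 - <<'E'
from h import *
import pickle
d,s=pickle.load(open("w5.pkl","rb")); W=cam(d)
d4,s4=pickle.load(open("w4.pkl","rb")); W4=cam(d4)
print(onz(W,[(319.06,145)],.018),onz(W,[(319.06,145)],.012))
print(tri([W,W4],[(319.06,145),(323,95.1)]))
Rt=R.from_quat(s["eef_rot"])
P=lambda q:s["tool_pos"]+Rt.apply(np.array(q)/1e3)
print(proj(W,[P([20,0,14.2]),P([20,0,28.2]),P([8,0,-19.8]),P([0,0,-19.8])]),"obs y 215.8, 208.4; stem top far edge",200+420/6)
print(proj(W,[P([21,0,14.2]),P([21,0,28.2])]))
print(row([.5735,.0915,.14],84.8,s))
E
```

```text
[[0.5738255  0.09165835 0.018     ]] [[0.57367536 0.09106726 0.012     ]]
(array([0.57357971, 0.09097477, 0.01095448]), [array([-0.06022775, -0.00386487]), array([0.06261649, 0.00459315])])
[[324.72113671 217.32455808]
 [324.68257539 209.12807834]
 [324.79748838 271.41898635]
 [324.76476913 288.57950147]] obs y 215.8, 208.4; stem top far edge 270.0
[[324.72434746 215.43146116]
 [324.68546831 207.36911053]]
[-0.0000e+00  2.0000e-03  3.0000e-03  3.4360e+00 -6.5200e-01  1.0743e+01]
```

The seat triangulates to about (0.5736, 0.091, 0.011), and the holder sits 0.7 mm forward in the grip. I'll move above the ring and start down.

>>> carry_out([
  [[0,0,0,1.5,-0.3,0,1.2],[0,0,0,3,-0.6,0,1.2],[0,0,0,3.33,-0.65,1,1.2],[0,0,0,3.33,-0.65,3,1.2],[0,0,0,3.33,-0.65,5,1.2],[0,0,0,3.33,-0.65,7,1.2],[0,0,0,3.33,-0.65,8.5,1.2],[0,0,0,3.33,-0.65,9,1.2],[0,0,0,3.33,-0.65,9,1.2]],
])

```text
clock: 7.02
tool_pos: [0.5727, 0.0914, 0.1559]
eef_rot: [0.737, 0.676, -0.002, -0.001]
contact_force: [0.7, -0.9, -0.9]
opening: 0.179
```

```bash
python3 - <<'E'
from plant import r
from h import *
import pickle
d=r.snapshot("wrist"); cv2.imwrite("pics/w6.png",d["pixels"][:,:,::-1])
x=r.snapshot("scene");crop(x["pixels"],290,100,530,330,3,"sc6.png")
s=r.get_state();print(s["tool_pos"],yawof(s),s["contact_force"],s["opening"]*88.1)
print(row([.5735,.0905,.046],84.8,s))
E
```

```text
[0.57413495 0.09214863 0.15789868] 85.07252142483935 [ 0.1172719   0.12746227 -0.8600406 ] 15.31472013787872
[ 1.000e-03  0.000e+00  5.000e-03 -1.660e-01 -5.700e-02  1.119e+01]
```

View pics/w6.png

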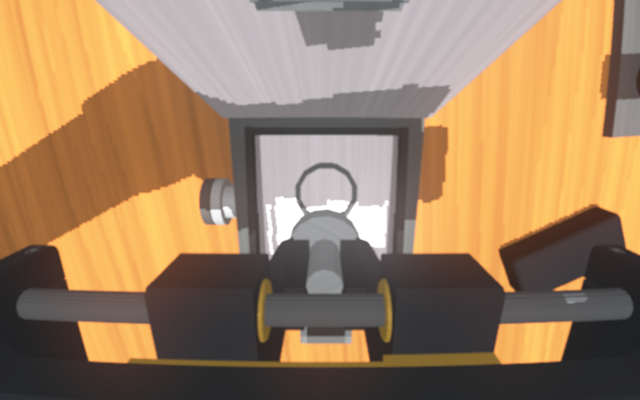

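View pics/sc6.png

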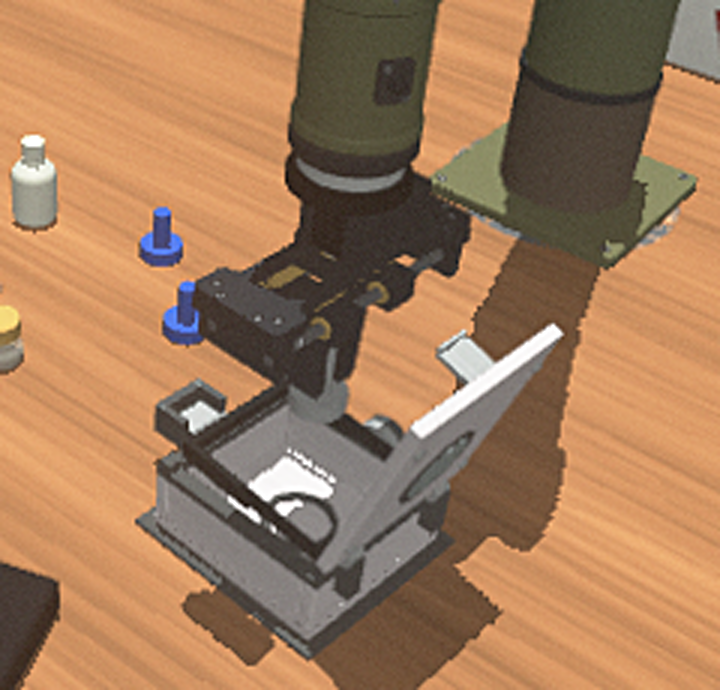

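The way is clear: the gripper does not touch the lid, and the ring is ahead at (326,192) in the wrist view. Descending.

>>> carry_out([
  [[0,0,0,-0.1,-0.05,2,1.2],[0,0,0,-0.15,-0.05,4,1.2],[0,0,0,-0.15,-0.05,6,1.2],[0,0,0,-0.15,-0.05,7.5,1.2],[0,0,0,-0.15,-0.05,9,1.2],[0,0,0,-0.15,-0.05,10,1.2],[0,0,0,-0.15,-0.05,10.3,1.2],[0,0,0,-0.15,-0.05,10.3,1.2],[0,0,0,-0.15,-0.05,10.3,1.2]],
])

```text
clock: 7.87
tool_pos: [0.5738, 0.0915, 0.0554]
eef_rot: [0.737, 0.676, 0.001, 0.0]
contact_force: [0.1, -0.2, -1.0]
opening: 0.171
```

```bash
python3 - <<'E'
from plant import r
from h import *
import pickle
d=r.snapshot("wrist"); cv2.imwrite("pics/w7.png",d["pixels"][:,:,::-1])
x=r.snapshot("scene");crop(x["pixels"],290,150,490,330,4,"sc7.png")
s=r.get_state();print(s["tool_pos"],yawof(s),s["contact_force"],s["opening"]*88.1)
print(row([.5735,.0905,.0402],84.8,s))
W=cam(d);a=np.linspace(0,2*np.pi,9)
print(proj(W,[.5736+0,.0911,.018]),proj(W,np.c_[.5736+.0235*np.cos(a),.0911+.0235*np.sin(a),0*a+.018])[:8].round())
crop(d["pixels"],270,180,380,290,6,"w7c.png")
E
```

```text
[0.57391285 0.09163333 0.05561059] 85.1293674173163 [ 0.70840886  0.61753732 -0.76048006] 15.286465260142823
[ 2.000e-03 -1.000e-03  6.000e-03 -1.170e-01 -3.500e-02  1.541e+00]
[[323.98117615 236.66781604]] [[364. 233.]
 [350. 207.]
 [320. 198.]
 [293. 212.]
 [284. 240.]
 [299. 264.]
 [327. 272.]
 [354. 260.]]
```

View pics/w7c.png

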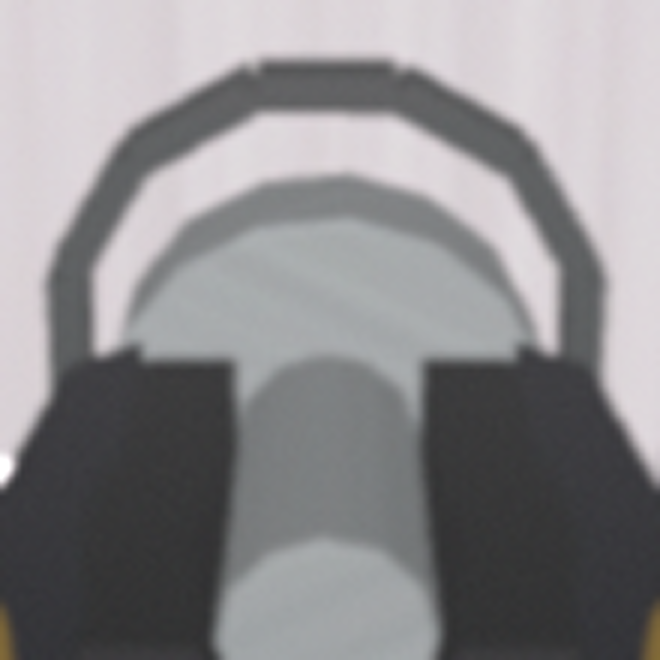

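View pics/sc7.png

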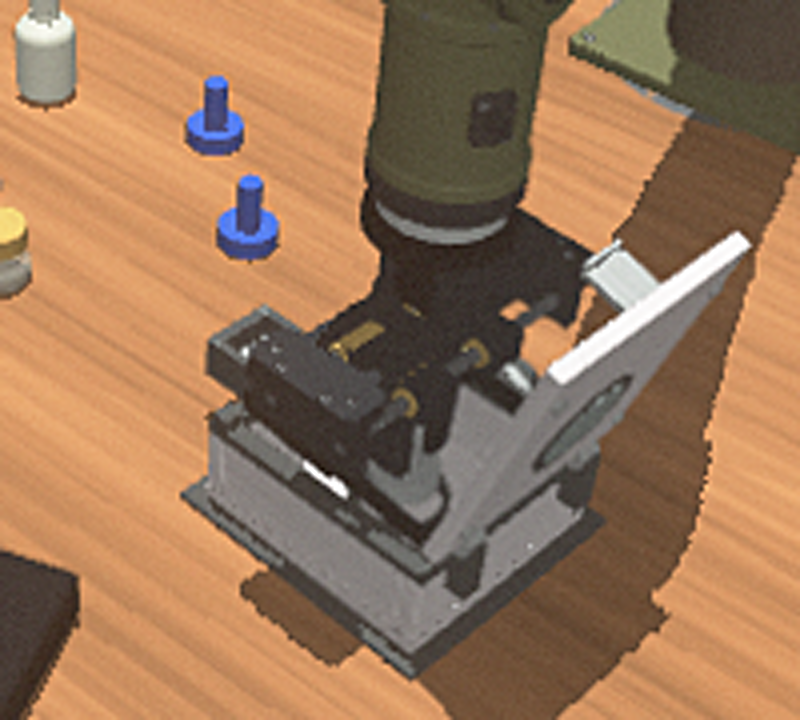

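The disc is centred in the ring to about 1 px sideways, and the back edge of the ring is at the predicted row 198. I'll correct 1.2 mm and lower it slowly.

>>> carry_out([
  [[0,0,0,-0.12,-0.04,0.2,1.2],[0,0,0,-0.12,-0.04,0.5,1.2],[0,0,0,-0.12,-0.04,0.8,1.2],[0,0,0,-0.12,-0.04,1.1,1.2],[0,0,0,-0.12,-0.04,1.3,1.2],[0,0,0,-0.12,-0.04,1.4,1.2],[0,0,0,-0.12,-0.04,1.45,1.2],[0,0,0,-0.12,-0.04,1.45,1.2],[0,0,0,-0.12,-0.04,1.45,1.2]],
])

```text
clock: 8.72
tool_pos: [0.5723, 0.0904, 0.0403]
eef_rot: [0.736, 0.676, -0.0, -0.0]
contact_force: [-1.4, 0.9, 3.4]
opening: 0.175
```

```bash
python3 - <<'E'
from plant import r
from h import *
d=r.snapshot("wrist"); crop(d["pixels"],270,180,380,290,6,"w8c.png")
s=r.get_state();print(s["tool_pos"],yawof(s),s["contact_force"],s["opening"]*88.1)
E
```

```text
[0.57222619 0.09041532 0.04022595] 85.13271602224641 [-1.75096087  0.3491335   2.96483937] 15.695745697844012
```

View pics/w8c.png

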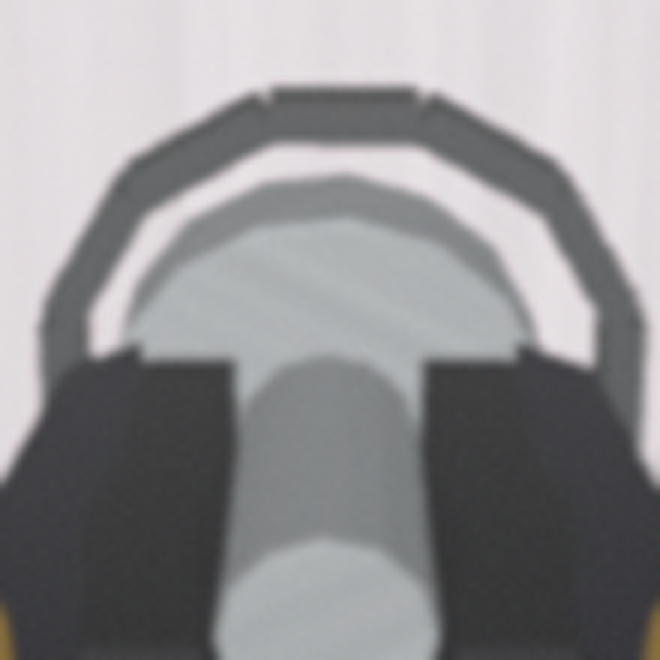

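The holder stands inside the ring at the expected floor height (TCP 0.0402 m, light contact of about 4 N). I'll let go by opening only a little.

>>> carry_out([
  [[0,0,0,0,0,0,1.8],[0,0,0,0,0,0,2.2],[0,0,0,0,0,0,2.8],[0,0,0,0,0,0,2.8],[0,0,0,0,0,0,2.8],[0,0,0,0,0,0,2.8]],
])

```text
clock: 9.27
tool_pos: [0.5727, 0.0904, 0.04]
eef_rot: [0.737, 0.676, 0.0, 0.0]
contact_force: [0.1, 0.4, -0.5]
opening: 0.311
```

```bash
python3 - <<'E'
from plant import r
from h import *
d=r.snapshot("wrist"); crop(d["pixels"],260,180,390,310,5,"w9c.png")
s=r.get_state();print(s["tool_pos"],yawof(s),s["contact_force"],s["opening"]*88.1,s["clock"])
E
```

```text
[0.57263749 0.09040592 0.04002865] 85.13158738072947 [ 0.70863476 -0.00154651  0.13276433] 28.22604120193893 9.3167
```

View pics/w9c.png

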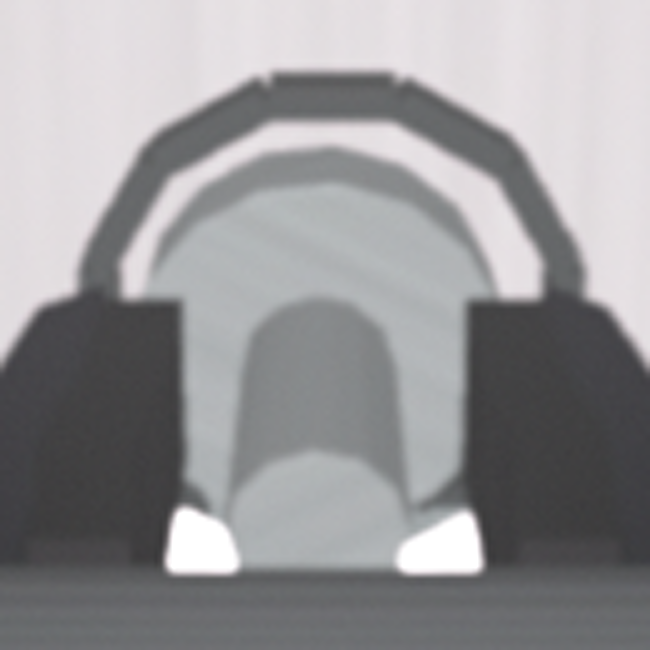

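The stem is free of both fingers and the forces are near zero. Rising straight up.

>>> carry_out([
  [[0,0,0,0,0,-0.5,2.8],[0,0,0,0,0,-1.5,2.8],[0,0,0,0,0,-3,2.8],[0,0,0,0,0,-5,2.8],[0,0,0,0,0,-8,2.8],[0,0,0,0,0,-11,2.8],[0,0,0,0,0,-14,2.8],[0,0,0,0,0,-17,2.8],[0,0,0,0,0,-20,2.8],[0,0,0,0,0,-22,2.8]],
])

```text
clock: 10.15
tool_pos: [0.5733, 0.0903, 0.2641]
eef_rot: [0.737, 0.676, 0.002, 0.001]
contact_force: [0.5, -0.7, -0.0]
opening: 0.313
```

>>> carry_out([
  [[0,0,0,0,0,-3,2],[0,0,0,0,0,-6,0],[0,0,0,0,0,-8,0],[0,0,0,0,0,-8,0],[0,0,0,0,0,-8,0]],
], force=10)

```text
clock: 10.57
tool_pos: [0.5728, 0.0903, 0.3418]
eef_rot: [0.737, 0.676, 0.001, 0.001]
contact_force: [-0.5, -0.5, -0.9]
opening: 0.007
```

```bash
python3 - <<'E'
from plant import r
from h import *
import pickle
d=r.snapshot("wrist"); cv2.imwrite("pics/w10.png",d["pixels"][:,:,::-1]); crop(d["pixels"],240,120,420,260,4,"w10c.png")
x=r.snapshot("scene");crop(x["pixels"],330,150,530,330,4,"sc10.png")
s=r.get_state();print(s["tool_pos"],yawof(s),s["contact_force"],s["opening"]*88.1,s["clock"])
pickle.dump((d,x,s),open("w10.pkl","wb"))
W=cam(d);print(proj(W,[[.5736,.0911,.012],[.5736,.0911,.026],[.5736,.0911,.06]]))
w=1.4835;Rz=R.from_euler("z",w);o=np.array([.5736,.0911,0])-Rz.apply([.003,0,0])
for q in [[.200,0,.25],[.16,0,.25],[.16,0,.20],[0,0,.2]]: print(q,o+Rz.apply(q))
print(row(o+Rz.apply([.22,0,.38]),84.9,s),row(o+Rz.apply([.22,0,.21]),84.9,s))
E
```

```text
[0.57163267 0.09031927 0.33940032] 85.13454922581236 [-0.15430328  0.66446286 -0.04562616] 0.12694992280025483 10.6667
[[324.10350575 161.17800447]
 [324.13038663 162.62222534]
 [324.20283033 166.5147501 ]]
[0.2, 0, 0.25] [0.59077554 0.28734984 0.25      ]
[0.16, 0, 0.25] [0.58728812 0.24750216 0.25      ]
[0.16, 0, 0.2] [0.58728812 0.24750216 0.2       ]
[0, 0, 0.2] [0.57333844 0.08811142 0.2       ]
[-2.0000e-03  0.0000e+00  4.0000e-03  2.1793e+01  2.3400e-01 -4.0670e+00] [-2.0000e-03  0.0000e+00  4.0000e-03  2.1798e+01  2.6400e-01  1.2933e+01]
```

View pics/w10c.png

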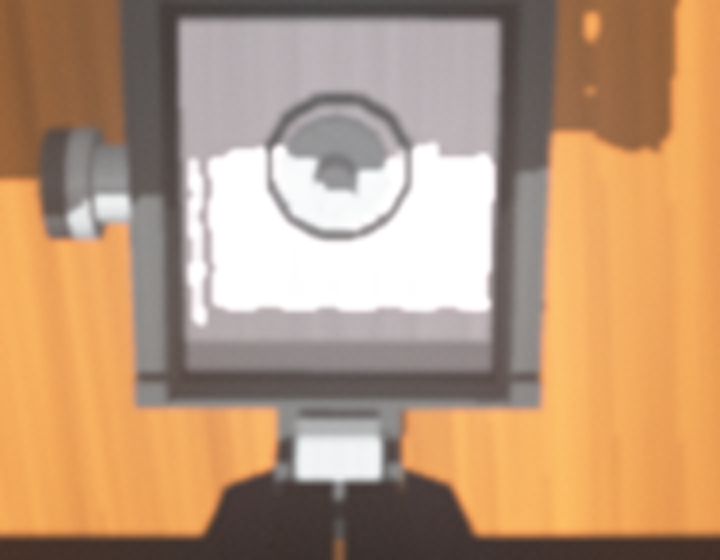

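View pics/sc10.png

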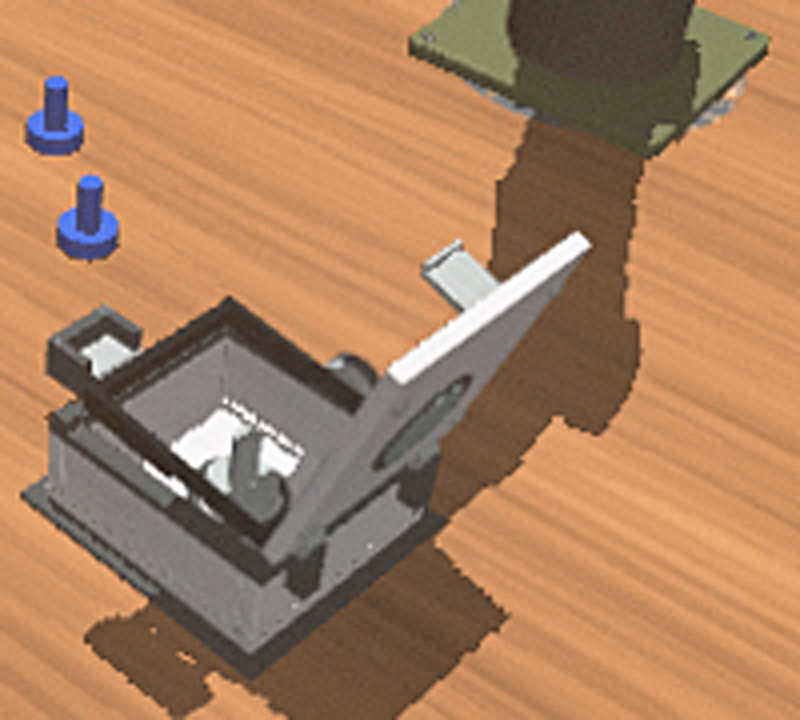

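The holder stands upright in the ring (wrist-crop centre at about (337,168)). Before going behind the lid I'll check for space there.

```bash
python3 - <<'E'
from h import *
import pickle
D=pickle.load(open("d0.pkl","rb"));T=cam(D["side"])
print(onz(T,[(190,115),(273,108),(408,165),(350,120)],0))
E
```

```text
[[0.28998716 0.66483694 0.        ]
 [0.59697596 0.67020712 0.        ]
 [0.9211923  0.15643083 0.        ]
 [0.85078212 0.50383895 0.        ]]
```

>>> carry_out([
  [[0,0,0,3,0,-1,0],[0,0,0,6,0,-2,0],[0,0,0,9,0.1,-2,0],[0,0,0,12,0.1,-2,0],[0,0,0,15,0.1,-2,0],[0,0,0,18,0.2,-2,0],[0,0,0,20,0.2,-2,0],[0,0,0,21.8,0.2,-2,0],[0,0,0,21.8,0.2,-2,0],[0,0,0,21.8,0.2,-2,0]],
])

```text
clock: 11.5
tool_pos: [0.5922, 0.3075, 0.3582]
eef_rot: [0.736, 0.677, -0.002, -0.0]
contact_force: [-0.0, -0.7, 0.6]
opening: 0.004
```

```bash
python3 - <<'E'
from plant import r
from h import *
d=r.snapshot("wrist"); cv2.imwrite("pics/w11.png",d["pixels"][:,:,::-1])
s=r.get_state();print(s["tool_pos"],yawof(s),s["contact_force"],s["clock"],s["q"])
w=1.4835;Rz=R.from_euler("z",w);o=np.array([.5736,.0911,0])-Rz.apply([.003,0,0])
print(row(o+Rz.apply([.22,0,.20]),84.9,s),row(o+Rz.apply([.15,0,.20]),84.9,s))
E
```

```text
[0.5927641  0.30586996 0.35880091] 85.08354114915582 [-0.05014425 -1.11019492  0.15019046] 11.55 [-0.64394335  0.66064717  0.19997804  1.27246341 -0.12855037  1.22378618
 -0.52677281]
[-2.000e-03  3.000e-03  3.000e-03  1.810e-01 -9.000e-03  1.588e+01] [-2.0000e-03  3.0000e-03  3.0000e-03 -6.8190e+00 -2.0000e-02  1.5899e+01]
```

View pics/w11.png

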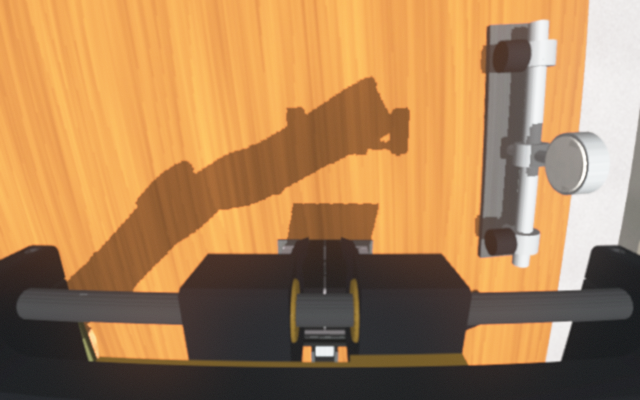

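The bench behind the hinge is clear, so I'll go down behind the lid.

>>> carry_out([
  [[0,0,0,0.2,0,2,0],[0,0,0,0.2,0,5,0],[0,0,0,0.2,0,8,0],[0,0,0,0.2,0,11,0],[0,0,0,0.2,0,14,0],[0,0,0,0.2,0,15.5,0],[0,0,0,-1.5,0,15.9,0],[0,0,0,-3.5,0,15.9,0],[0,0,0,-5,0,15.9,0],[0,0,0,-6,0,15.9,0]],
])

```text
clock: 12.38
tool_pos: [0.5884, 0.243, 0.2014]
eef_rot: [0.738, 0.675, -0.001, 0.001]
contact_force: [0.5, -0.0, -0.1]
opening: 0.003
```

```bash
python3 - <<'E'
from plant import r
from h import *
x=r.snapshot("scene");crop(x["pixels"],330,100,530,330,3,"sc12.png")
s=r.get_state();print(s["tool_pos"],yawof(s),s["contact_force"],s["clock"])
E
```

```text
[0.58859314 0.24141652 0.20173852] 84.77615577015322 [-0.36661864 -1.47815823  0.89833727] 12.4333
```

View pics/sc12.png

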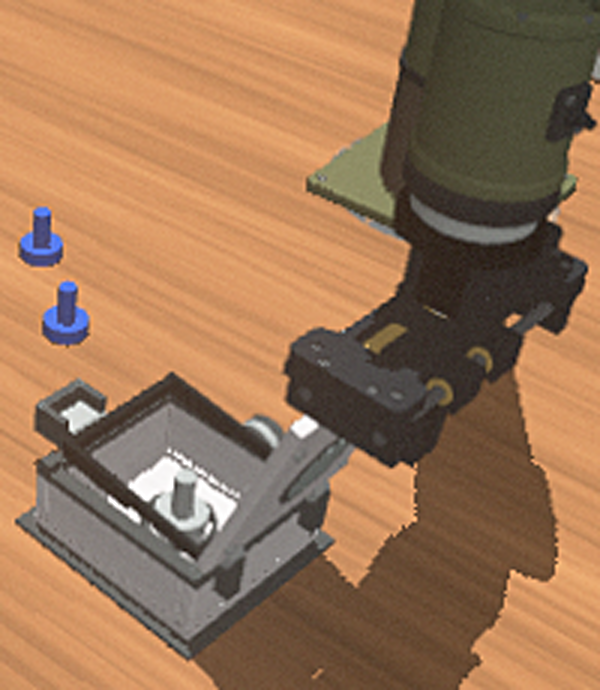

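Now I'll push slowly, watching the force.

>>> carry_out([
  [[0,0,0,-0.5,0,0,0],[0,0,0,-1,0,0,0],[0,0,0,-1.5,0,0,0],[0,0,0,-1.8,0,0,0],[0,0,0,-2.1,0,0,0],[0,0,0,-2.4,0,0,0]],
])

```text
clock: 12.93
tool_pos: [0.5859, 0.2242, 0.2011]
eef_rot: [0.736, 0.677, 0.0, -0.0]
contact_force: [0.5, 2.0, 1.0]
opening: 0.009
```

>>> carry_out([
  [[0,0,0,-0.3,0,0,0],[0,0,0,-0.6,0,0,0],[0,0,0,-0.9,0,0,0],[0,0,0,-1.2,0,0,0]],
])

```text
clock: 13.27
tool_pos: [0.585, 0.2119, 0.2012]
eef_rot: [0.736, 0.677, 0.0, -0.0]
contact_force: [-0.3, 0.6, 0.6]
opening: 0.006
```

>>> carry_out([
  [[0,0,0,-0.4,0,0,0],[0,0,0,-0.8,0,0,0],[0,0,0,-1.2,0,0,0],[0,0,0,-1.6,0,0,0]],
])

```text
clock: 13.6
tool_pos: [0.5835, 0.1952, 0.201]
eef_rot: [0.737, 0.676, -0.0, 0.0]
contact_force: [0.2, 0.5, 0.9]
opening: 0.005
```

>>> carry_out([
  [[0,0,0,-0.5,0,0,0],[0,0,0,-1.1,0,0,0],[0,0,0,-1.7,0,0,0],[0,0,0,-2.3,0,0,0],[0,0,0,-2.9,0,0,0],[0,0,0,-3.5,0,0,0],[0,0,0,-4,0,0,0]],
])

```text
clock: 14.18
tool_pos: [0.58, 0.155, 0.2009]
eef_rot: [0.737, 0.676, -0.0, -0.0]
contact_force: [-0.2, 0.9, -1.3]
opening: 0.001
```

```bash
python3 - <<'E'
from plant import r
from h import *
x=r.snapshot("scene");crop(x["pixels"],330,100,530,330,3,"sc13.png")
s=r.get_state();print(s["tool_pos"],yawof(s),s["contact_force"],s["clock"])
E
```

```text
[0.57999702 0.15351676 0.20099623] 85.01881315525958 [-0.38645381 -1.26717964 -0.46355577] 14.2333
```

View pics/sc13.png

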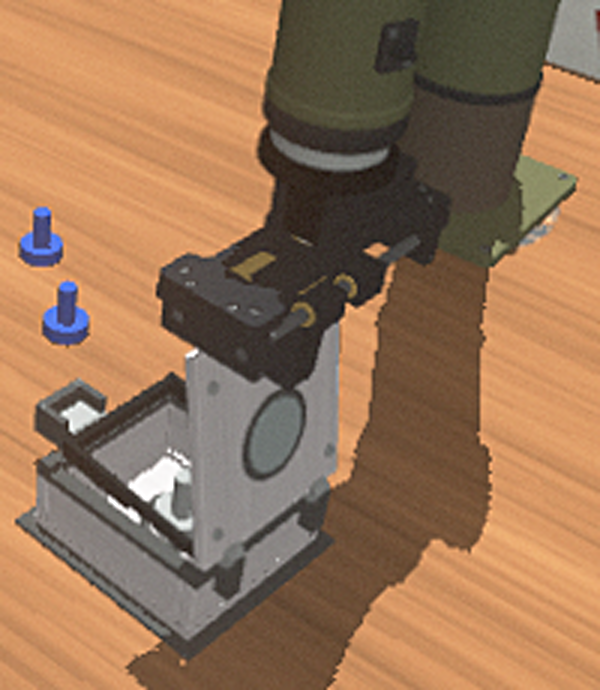

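The lid is now about upright and moving with the fingers at low force. I'll keep pushing.

>>> carry_out([
  [[0,0,0,-0.5,0,0,0],[0,0,0,-1,0,0,0],[0,0,0,-1.5,0,0,0],[0,0,0,-2,0,0,0],[0,0,0,-2.5,0,0,0],[0,0,0,-3,0,0,0]],
])

```text
clock: 14.73
tool_pos: [0.5776, 0.1254, 0.2011]
eef_rot: [0.737, 0.676, -0.0, 0.0]
contact_force: [0.8, 0.2, -0.2]
opening: 0.007
```

>>> carry_out([
  [[0,0,0,-0.5,0,0,0],[0,0,0,-1,0,0,0],[0,0,0,-1.5,0,0,0],[0,0,0,-2,0,0,0]],
])

```text
clock: 15.07
tool_pos: [0.5759, 0.1056, 0.2011]
eef_rot: [0.737, 0.676, -0.0, 0.0]
contact_force: [0.6, 0.0, -0.7]
opening: 0.006
```

```bash
python3 - <<'E'
from plant import r
from h import *
x=r.snapshot("scene");crop(x["pixels"],330,100,530,330,3,"sc14.png")
s=r.get_state();print(s["tool_pos"],yawof(s),s["contact_force"],s["clock"])
E
```

```text
[0.57582943 0.10400093 0.20110714] 85.03297052023426 [-0.04532729 -0.93155414  0.870047  ] 15.1167
```

View pics/sc14.png

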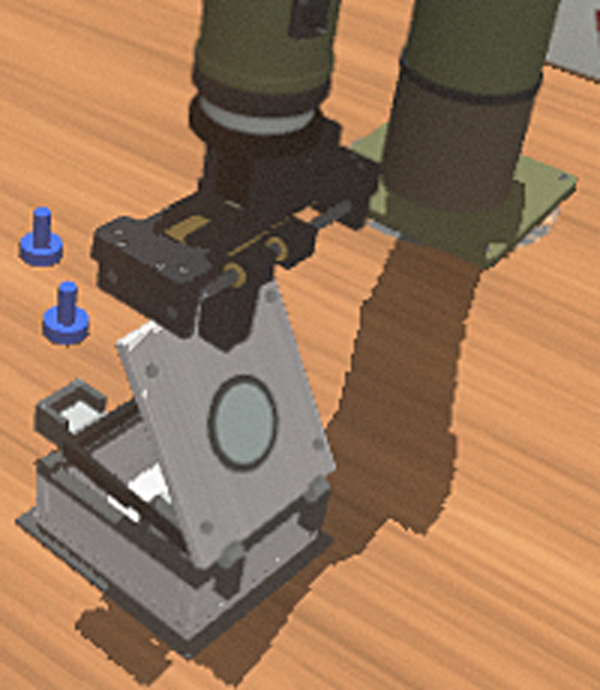

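>>> carry_out([
  [[0,0,0,-0.5,0,0,0],[0,0,0,-1,0,0,0],[0,0,0,-1.5,0,0,0],[0,0,0,-1.5,0,0,0],[0,0,0,-1.5,0,0,0],[0,0,0,-1.5,0,0,0],[0,0,0,-1.5,0,0,0]],
])

```text
clock: 15.7
tool_pos: [0.5747, 0.0917, 0.201]
eef_rot: [0.736, 0.677, 0.0, -0.0]
contact_force: [0.7, -0.2, -0.1]
opening: 0.006
```

```bash
python3 - <<'E'
from plant import r
from h import *
x=r.snapshot("scene");crop(x["pixels"],330,100,530,330,3,"sc15.png")
s=r.get_state();print(s["tool_pos"],yawof(s),s["contact_force"],s["clock"])
E
```

```text
[0.57466661 0.09167918 0.20104754] 85.1680565696525 [-0.48987757  0.18010716 -0.5907735 ] 15.75
```

View pics/sc15.png

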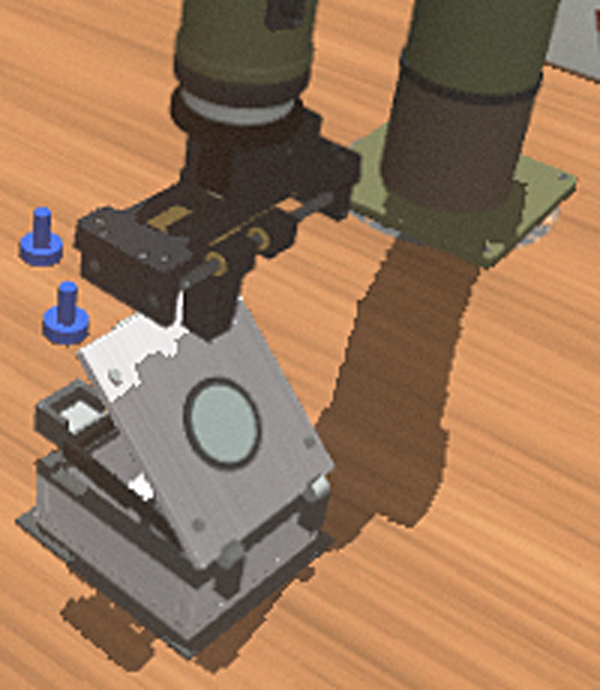

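The lid has left the fingers and is sinking by itself. I'll rise and move above the press point while it settles.

>>> carry_out([
  [[0,0,0,0,0,-1.5,0],[0,0,0,0,0,-3.5,0],[0,0,0,0,0,-5,0],[0,0,0,0,0,-5,0],[0,0,0,-2,0,-5,0],[0,0,0,-4,0,-5,0],[0,0,0,-6,0,-5,0],[0,0,0,-6.8,-0.1,-5,0],[0,0,0,-6.8,-0.1,-5,0],[0,0,0,-6.8,-0.1,-5,0]],
])

```text
clock: 16.58
tool_pos: [0.5677, 0.0243, 0.2506]
eef_rot: [0.737, 0.676, 0.0, -0.001]
contact_force: [-0.2, -0.1, 0.6]
opening: 0.004
```

```bash
python3 - <<'E'
from plant import r
from h import *
x=r.snapshot("scene");crop(x["pixels"],330,100,530,330,3,"sc16.png")
d=r.snapshot("wrist"); cv2.imwrite("pics/w16.png",d["pixels"][:,:,::-1])
s=r.get_state();print(s["tool_pos"],yawof(s),s["contact_force"],s["clock"])
print(row([.5677,.0234,.13],85,s))
E
```

```text
[0.56796953 0.02552869 0.25077845] 85.26259739202804 [-1.49594968e-01 -3.64611552e-04 -8.54786584e-01] 16.6833
[-0.0000e+00 -1.0000e-03  5.0000e-03 -2.3100e-01 -6.0000e-03  1.2078e+01]
```

View pics/sc16.png

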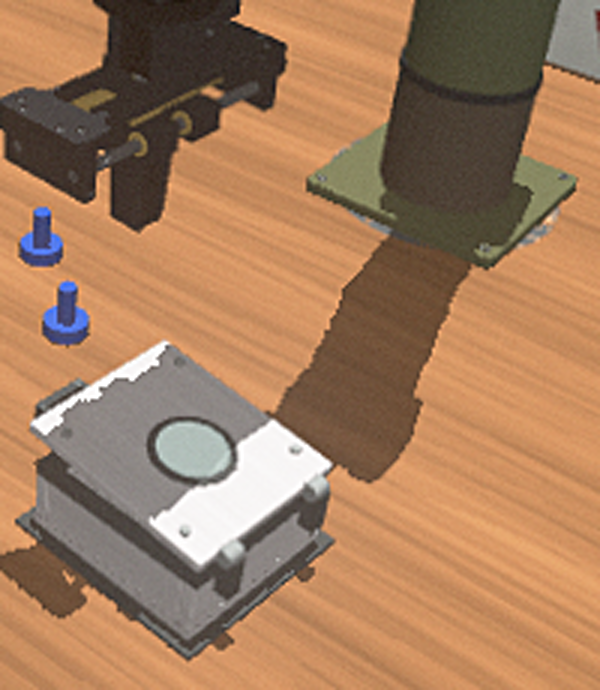

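View pics/w16.png

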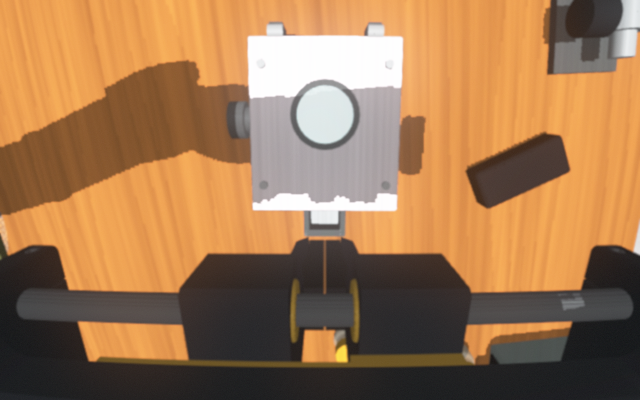

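The lid rests on the seal over the chamber. Going down above the press point.

>>> carry_out([
  [[0,0,0,-0.2,0,2,0],[0,0,0,-0.2,0,5,0],[0,0,0,-0.2,0,8,0],[0,0,0,-0.2,0,10.5,0],[0,0,0,-0.2,0,12.5,0],[0,0,0,-0.2,0,13.5,0],[0,0,0,-0.2,0,13.8,0],[0,0,0,-0.2,0,13.8,0],[0,0,0,-0.2,0,13.8,0]],
])

```text
clock: 17.43
tool_pos: [0.5686, 0.022, 0.114]
eef_rot: [0.736, 0.677, 0.001, 0.0]
contact_force: [-0.9, 0.3, -0.4]
opening: 0.004
```

```bash
python3 - <<'E'
from plant import r
from h import *
x=r.snapshot("scene");crop(x["pixels"],330,100,530,330,3,"sc17.png")
d=r.snapshot("wrist"); cv2.imwrite("pics/w17.png",d["pixels"][:,:,::-1])
for i in range(4):
    s=r.get_state();print(s["tool_pos"],yawof(s),s["contact_force"],s["clock"])
E
```

```text
[0.56873176 0.02180849 0.11436383] 85.14079570384143 [ 0.34965599 -0.30139763  0.02170233] 17.5333
[0.56873176 0.02180849 0.11436383] 85.14079570384143 [ 0.34965599 -0.30139763  0.02170233] 17.5333
[0.56873176 0.02180849 0.11436383] 85.14079570384143 [ 0.34965599 -0.30139763  0.02170233] 17.5333
[0.56873176 0.02180849 0.11436383] 85.14079570384143 [ 0.34965599 -0.30139763  0.02170233] 17.5333
```

View pics/sc17.png

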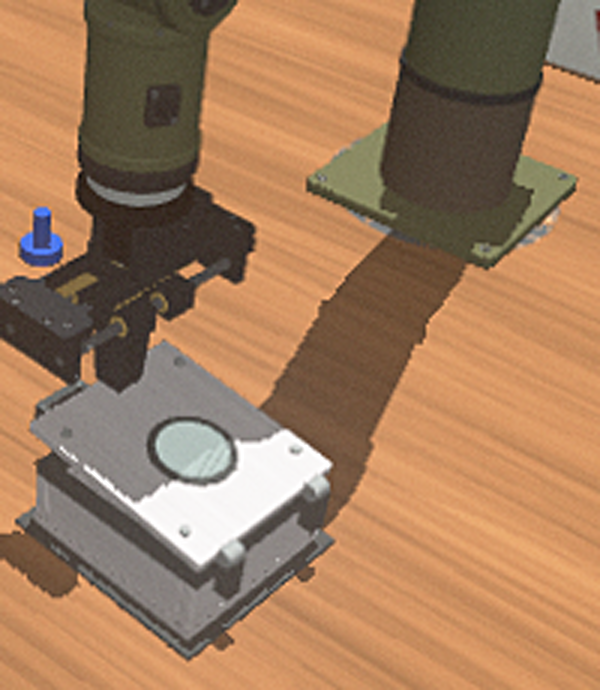

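View pics/w17.png

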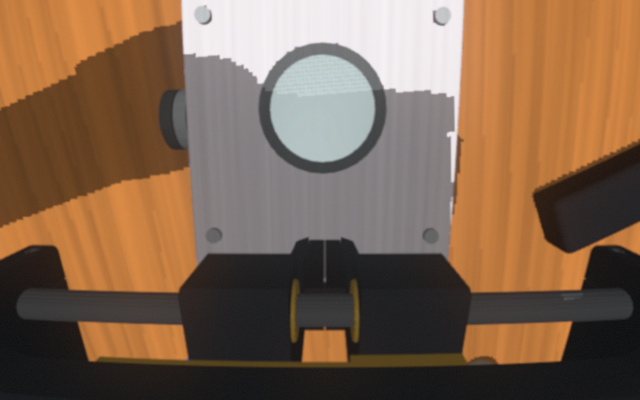

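The finger is centred over the lid's mid-width (lid edges at columns 188 and 458, finger at 324). Starting the press.

>>> carry_out([
  [[0,0,0,0,0,0.3,0],[0,0,0,0,0,0.6,0],[0,0,0,0,0,0.8,0],[0,0,0,0,0,0.8,0]],
])

```text
clock: 17.87
tool_pos: [0.5674, 0.0216, 0.1047]
eef_rot: [0.737, 0.676, -0.0, -0.0]
contact_force: [0.6, 0.2, -0.6]
opening: 0.002
```

>>> carry_out([
  [[0,0,0,0,0,0.1,0],[0,0,0,0,0,0.2,0],[0,0,0,0,0,0.2,0]],
])

```text
clock: 18.12
tool_pos: [0.5678, 0.0215, 0.103]
eef_rot: [0.737, 0.676, 0.0, 0.0]
contact_force: [-0.1, 0.2, 0.1]
opening: 0.003
```

>>> carry_out([
  [[0,0,0,0,0,0.1,0],[0,0,0,0,0,0.2,0],[0,0,0,0,0,0.2,0]],
])

```text
clock: 18.37
tool_pos: [0.5678, 0.0213, 0.101]
eef_rot: [0.737, 0.676, -0.0, 0.0]
contact_force: [-0.2, -1.1, 1.8]
opening: 0.004
```

>>> carry_out([
  [[0,0,0,0,0,0.1,0],[0,0,0,0,0,0.2,0],[0,0,0,0,0,0.2,0]],
])

```text
clock: 18.62
tool_pos: [0.5677, 0.0211, 0.099]
eef_rot: [0.737, 0.676, -0.0, 0.0]
contact_force: [-0.2, -1.4, 1.9]
opening: 0.002
```

Contact was at about z = 0.102. I'll continue in 1 mm steps.

>>> carry_out([
  [[0,0,0,0,0,0.05,0],[0,0,0,0,0,0.1,0],[0,0,0,0,0,0.1,0]],
])

```text
clock: 18.87
tool_pos: [0.5678, 0.0212, 0.0981]
eef_rot: [0.737, 0.676, -0.0, 0.0]
contact_force: [0.5, -1.1, 2.9]
opening: 0.006
```

>>> carry_out([
  [[0,0,0,0,0,0.05,0],[0,0,0,0,0,0.1,0],[0,0,0,0,0,0.1,0]],
])

```text
clock: 19.12
tool_pos: [0.5678, 0.0213, 0.0972]
eef_rot: [0.737, 0.676, 0.0, 0.0]
contact_force: [-0.8, -3.2, 4.4]
opening: 0.008
```

>>> carry_out([
  [[0,0,0,0,0,0.05,0],[0,0,0,0,0,0.1,0],[0,0,0,0,0,0.1,0]],
])

```text
clock: 19.37
tool_pos: [0.5678, 0.0212, 0.0963]
eef_rot: [0.737, 0.676, 0.0, 0.0]
contact_force: [-0.5, -1.4, 5.4]
opening: 0.007
```

>>> carry_out([
  [[0,0,0,0,0,0.05,0],[0,0,0,0,0,0.1,0],[0,0,0,0,0,0.1,0]],
])

```text
clock: 19.62
tool_pos: [0.5678, 0.0211, 0.0953]
eef_rot: [0.737, 0.676, -0.0, 0.0]
contact_force: [-0.4, -2.3, 5.6]
opening: 0.005
```

>>> carry_out([
  [[0,0,0,0,0,0.05,0],[0,0,0,0,0,0.08,0],[0,0,0,0,0,0.08,0]],
])

```text
clock: 19.87
tool_pos: [0.5678, 0.0211, 0.0946]
eef_rot: [0.737, 0.676, -0.0, 0.0]
contact_force: [-1.4, -2.6, 6.1]
opening: 0.006
```

>>> carry_out([
  [[0,0,0,0,0,0.04,0],[0,0,0,0,0,0.07,0],[0,0,0,0,0,0.07,0]],
])

```text
clock: 20.12
tool_pos: [0.5678, 0.021, 0.0939]
eef_rot: [0.737, 0.676, -0.0, 0.0]
contact_force: [-1.1, -2.7, 6.9]
opening: 0.01
```

>>> carry_out([
  [[0,0,0,0,0,0.04,0],[0,0,0,0,0,0.07,0],[0,0,0,0,0,0.07,0]],
])

```text
clock: 20.37
tool_pos: [0.5678, 0.0209, 0.0933]
eef_rot: [0.737, 0.676, -0.0, 0.0]
contact_force: [-1.1, -2.8, 7.0]
opening: 0.01
```

>>> carry_out([
  [[0,0,0,0,0,0.04,0],[0,0,0,0,0,0.07,0],[0,0,0,0,0,0.07,0]],
])

```text
clock: 20.62
tool_pos: [0.5678, 0.0209, 0.0926]
eef_rot: [0.737, 0.676, -0.0, 0.0]
contact_force: [-1.5, -3.4, 7.6]
opening: 0.006
```

>>> carry_out([
  [[0,0,0,0,0,0.04,0],[0,0,0,0,0,0.07,0],[0,0,0,0,0,0.07,0]],
])

```text
clock: 20.87
tool_pos: [0.5678, 0.0209, 0.092]
eef_rot: [0.737, 0.676, -0.0, 0.0]
contact_force: [-2.6, -3.2, 7.5]
opening: 0.004
```

>>> carry_out([
  [[0,0,0,0,0,0.04,0],[0,0,0,0,0,0.07,0],[0,0,0,0,0,0.07,0]],
])

```text
clock: 21.12
tool_pos: [0.5678, 0.0208, 0.0913]
eef_rot: [0.737, 0.676, -0.0, 0.0]
contact_force: [-1.2, -2.2, 8.3]
opening: 0.004
```

>>> carry_out([
  [[0,0,0,0,0,0.04,0],[0,0,0,0,0,0.07,0],[0,0,0,0,0,0.07,0]],
])

```text
clock: 21.37
tool_pos: [0.5677, 0.0208, 0.0905]
eef_rot: [0.737, 0.676, -0.0, 0.0]
contact_force: [-0.8, -2.8, 7.5]
opening: 0.006
```

>>> carry_out([
  [[0,0,0,0,0,0.04,0],[0,0,0,0,0,0.06,0],[0,0,0,0,0,0.06,0]],
])

```text
clock: 21.62
tool_pos: [0.5678, 0.0207, 0.0899]
eef_rot: [0.737, 0.676, -0.0, 0.0]
contact_force: [-1.7, -1.7, 6.3]
opening: 0.001
```

>>> carry_out([
  [[0,0,0,0,0,0.04,0],[0,0,0,0,0,0.06,0],[0,0,0,0,0,0.06,0]],
])

```text
clock: 21.87
tool_pos: [0.5677, 0.0207, 0.0893]
eef_rot: [0.737, 0.676, -0.0, 0.0]
contact_force: [-2.2, -3.4, 7.3]
opening: 0.005
```

>>> carry_out([
  [[0,0,0,0,0,0.04,0],[0,0,0,0,0,0.06,0],[0,0,0,0,0,0.06,0]],
])

```text
clock: 22.12
tool_pos: [0.5678, 0.0207, 0.0886]
eef_rot: [0.737, 0.676, -0.0, 0.0]
contact_force: [-1.5, -2.8, 7.4]
opening: 0.004
```

>>> carry_out([
  [[0,0,0,0,0,0.04,0],[0,0,0,0,0,0.06,0],[0,0,0,0,0,0.06,0]],
])

```text
clock: 22.37
tool_pos: [0.5677, 0.0207, 0.0879]
eef_rot: [0.737, 0.676, -0.0, 0.0]
contact_force: [-1.4, -5.2, 6.4]
opening: 0.005
```

>>> carry_out([
  [[0,0,0,0,0,0.04,0],[0,0,0,0,0,0.06,0],[0,0,0,0,0,0.06,0]],
])

```text
clock: 22.62
tool_pos: [0.5677, 0.0206, 0.0875]
eef_rot: [0.737, 0.676, -0.0, 0.0]
contact_force: [-1.3, -3.6, 7.0]
opening: 0.005
```

>>> carry_out([
  [[0,0,0,0,0,0.04,0],[0,0,0,0,0,0.06,0],[0,0,0,0,0,0.06,0]],
])

```text
clock: 22.87
tool_pos: [0.5677, 0.0206, 0.087]
eef_rot: [0.737, 0.676, -0.0, 0.0]
contact_force: [-1.4, -3.4, 8.2]
opening: 0.004
```

>>> carry_out([
  [[0,0,0,0,0,0.03,0],[0,0,0,0,0,0.05,0],[0,0,0,0,0,0.05,0]],
])

```text
clock: 23.12
tool_pos: [0.5677, 0.0207, 0.0865]
eef_rot: [0.737, 0.676, -0.0, 0.0]
contact_force: [-1.0, -3.6, 8.3]
opening: 0.008
```

>>> carry_out([
  [[0,0,0,0,0,0.03,0],[0,0,0,0,0,0.05,0],[0,0,0,0,0,0.05,0]],
])

```text
clock: 23.37
tool_pos: [0.5678, 0.0207, 0.0861]
eef_rot: [0.737, 0.676, -0.0, 0.0]
contact_force: [-1.7, -2.5, 9.6]
opening: 0.008
```

>>> carry_out([
  [[0,0,0,0,0,0.03,0],[0,0,0,0,0,0.05,0],[0,0,0,0,0,0.05,0]],
])

```text
clock: 23.62
tool_pos: [0.5678, 0.0206, 0.0861]
eef_rot: [0.737, 0.676, -0.0, 0.0]
contact_force: [-3.3, -3.6, 13.1]
opening: -0.0
```

A solid stop shows at z = 0.0861: the force climbs with no motion. I'll press a little more to be sure.

>>> carry_out([
  [[0,0,0,0,0,0.03,0],[0,0,0,0,0,0.05,0],[0,0,0,0,0,0.05,0],[0,0,0,0,0,0.05,0]],
])

```text
clock: 23.95
tool_pos: [0.5678, 0.0206, 0.086]
eef_rot: [0.737, 0.676, -0.0, 0.0]
contact_force: [-3.6, -3.3, 16.8]
opening: 0.005
```

Stop confirmed at about 17 N. I'll release upward and check that the lid stays down.

>>> carry_out([
  [[0,0,0,0,0,-0.1,0],[0,0,0,0,0,-0.3,0],[0,0,0,0,0,-0.6,0],[0,0,0,0,0,-1.5,0],[0,0,0,0,0,-3,0],[0,0,0,0,0,-5,0],[0,0,0,0,0,-8,0],[0,0,0,0,0,-11,0],[0,0,0,0,0,-14,0],[0,0,0,0,0,-15,0]],
])

```text
clock: 24.78
tool_pos: [0.5698, 0.0225, 0.2388]
eef_rot: [0.736, 0.677, 0.003, 0.002]
contact_force: [0.9, 0.6, -0.6]
opening: 0.003
```

>>> carry_out([
  [[0,0,0,0,0,-2,0],[0,0,0,0,0,-4,0],[0,0,0,0,0,-4,0],[0,0,0,0,0,-4,0],[0,0,0,0,0,-4,0]],
])

```text
clock: 25.2
tool_pos: [0.5669, 0.022, 0.2734]
eef_rot: [0.736, 0.677, -0.001, -0.001]
contact_force: [-0.0, -0.1, -0.6]
opening: 0.001
```

```bash
python3 - <<'E'
from plant import r
from h import *
import pickle
x=r.snapshot("scene");crop(x["pixels"],330,190,450,320,5,"sc20.png")
y=r.snapshot("side");crop(y["pixels"],240,130,350,215,6,"si20.png")
w=r.snapshot("wrist")
s=r.get_state();print(s["tool_pos"],yawof(s),s["contact_force"],s["clock"])
pickle.dump((x,y,w,s),open("w20.pkl","wb"))
o=np.array([.5736,.0911,0]);Rz=R.from_euler("z",1.4835);o=o-Rz.apply([.003,0,0])
for th in (-.02,.04,.10):
    P=[o+Rz.apply([.075-.16*np.cos(th)+n*np.sin(th),b,.075+.16*np.sin(th)+n*np.cos(th)]) for b,n in [(-.07,.005),(.07,.005),(-.07,-.005),(.07,-.005)]]
    a=(proj(cam(x),P)-[330,190])*5; b=(proj(cam(y),P)-[240,130])*6
    print(th,a.round().tolist(),b.round().tolist())
E
```

```text
[0.56690094 0.02173912 0.273121  ] 85.14740611025626 [-0.43581416 -0.11896735 -0.25928072] 25.35
-0.02 [[42.0, 285.0], [265.0, 146.0], [42.0, 303.0], [264.0, 163.0]] [[517.0, 303.0], [150.0, 324.0], [516.0, 325.0], [152.0, 346.0]]
0.04 [[43.0, 269.0], [268.0, 130.0], [42.0, 286.0], [265.0, 147.0]] [[518.0, 281.0], [149.0, 302.0], [517.0, 304.0], [150.0, 325.0]]
0.1 [[45.0, 253.0], [271.0, 115.0], [43.0, 270.0], [268.0, 131.0]] [[518.0, 258.0], [147.0, 279.0], [518.0, 282.0], [149.0, 303.0]]
```

View pics/sc20.png

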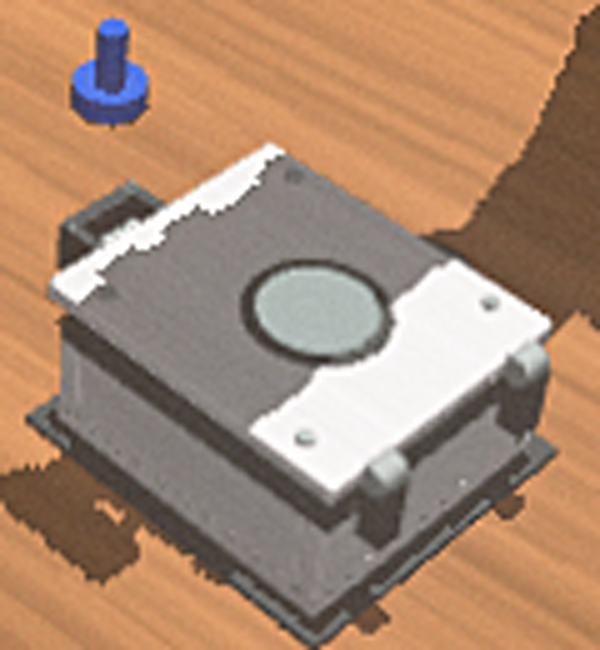

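View pics/si20.png

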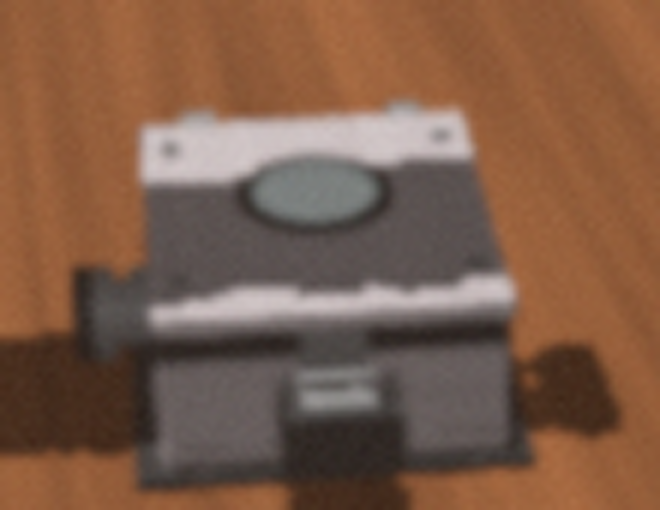

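The lid's free-edge corners at (50,285) and (270,146) match a lid angle of about -0.02 rad, against 0.09 or more if unlatched. Nothing is touching the lid, so I'll take one last look and hand in.

```bash
python3 - <<'E'
from plant import r
from h import *
import pickle
D=pickle.load(open("d0.pkl","rb"))
x=r.snapshot("side");cv2.imwrite("pics/side21.png",x["pixels"][:,:,::-1])
a=D["side"]["pixels"].astype(int);b=x["pixels"].astype(int)
m=(abs(a-b).sum(2)>90)[225:400,150:640]; print("changed px in bench-things area",m.sum(),np.argwhere(m)[:3])
y=pickle.load(open("w20.pkl","rb"))[1]["pixels"].astype(int)
print("lid still:",abs(y-b)[130:215,240:350].mean())
print(r.finish_job())
E
```

```text
changed px in bench-things area 296 [[ 37 108]
 [ 37 109]
 [ 37 110]]
lid still: 1.8166844919786096
the job is handed in; nothing more can be done
None
```

View pics/side21.png

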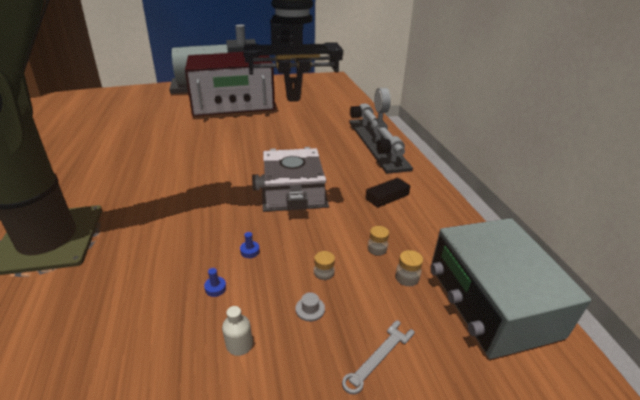

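The holder stands upright in the ring, the lid is shut and latched, and the job was handed in at about 25 s. No verdict was reported.

**What I did**
- **Holder:** I gripped the stem and set the disc in the ring. It touched the floor at the expected height with about 4 N, and I opened the fingers only to 28 mm to let go.
- **Lid:** I pushed it over from behind; no reading during the push was above about 2 N. It sank onto the seal by itself.
- **Latch:** I pressed at the press point. The force dipped at about 8 N, then I felt a solid stop. I ended at about 17 N vertical reading (about 18 N in all), then let go.

**Last checks**
- **Lid:** the free-edge corners in the scene picture fit an angle of about -0.02 rad, where an unlatched lid would show 0.09 or more. The side view was blurrier but agreed with a shut lid. It stayed put between the last two side pictures, with nothing touching it.
- **Holder:** the last pictures before the lid closed show it upright in the ring. I could not check it again once the lid was shut.
- **Other things:** the final side picture shows them where they started. The only sizeable picture change I found there starts at the spot the holder left. I did not measure each object's position.

No check failed.

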